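Move a clip-on cover to the full pipette-tip rack

TASK

Take the clear cover off the empty tip rack by pressing its two side tabs together, and put it on the open rack that is full of tips: with the tabs still pressed in, push it gently down against the springy seal, then let the tabs go so that they catch and the cover stays fully down. Never force the cover or crush its tabs, and leave the other things on the bench where they are.

Things in the scene. Friction and masses are not known exactly. Their poses are not given: they have to be found in the camera images.
- rack_a: Empty blue tip rack, fixed to the bench, 121 (its x) x 71 (its y) x 50 mm high, with rows of empty holes; wears the cover at the start. Origin: centre of its underside, z up. Built like the full rack; its upper frame is all the way down (rim at z = 50 mm), so the latched cover's origin stands at z = 52.5.
- rack_b: Full blue tip rack, fixed, of the same shape, material and sizes as the empty one; uncovered, 40 whitish pipette tips stand in it up to z = 40 mm. Origin: centre of its lower body's underside, z up, x along its long side. Its upper frame telescopes: it has been left anywhere between all the way down and 16 mm up (rim's top at z = 50 to 66) and stays there; this height is not measured.
- mouth_b (a point): Point in the middle of the full rack's mouth at z = 50 mm of its lower body (not moving with the frame). The rim, on the frame, leaves an opening 100 (rack x) x 48 mm (rack y) and is 4 mm thick; its long sides overhang the hollow by 6 mm: the lips that the hooks catch under. The deck lies at z = 32.
- end_b (a point): Point on the full rack's lower body at x = 54.5, z = 50 mm. Above it, and at x = -54.5, is a black rubber seal strip, 6 x 40 mm, standing 4 mm above the rim while free. The strips spring down: 3 N for both together to start them, 5 N to let the hooks catch, 8 N to bring them level with the rim, where the cover stops hard.
- cover: Loose clear cover, about 105 g, 114 (its x) x 62 mm (its y, over the tabs), flat top at z = 38 mm, symmetric under a half turn. Origin: centre of its flange's underside, z up. Two end skirts reach down to z = -7 (96 mm over both, 44 mm wide). Latched, the seal lifts it against the lips: origin 2.5 above the rim's top; pushed fully down, level with it. It cracks if borne on with over 40 N by the empty rack or 30 N by the full one.
- hook_l (a point): Outer edge of the hook at the foot of the cover's +y tab, at its upper face (z = -6.5 mm of the cover; the hook is 4.5 mm high, 26 mm wide in x). Both hooks span 56 mm over their outsides with the tabs out, 44 mm with both fully in, which passes the 48 mm opening. They are square below: pushing alone cannot snap them in; the tabs must be in while the cover goes down.
- tab_l (a joint): How far the tab on the cover's +y side is pressed in: 0 m out, 0.006 m fully in; its hook is clear of the lip beyond about 0.004 m. Spring: 3 N to start, 9 N fully in. Slides along the cover's y.
- tab_r (a joint): The same for the tab on the cover's -y side.
- tab_l_pad (a point): Centre of the outer face of the +y tab's frosted white ribbed finger pad, 30 mm wide (x) and 28 mm high (z 4 to 32 of the cover), at y = +31 mm of the cover while out. The cover's own side wall lies 6 mm further in, and is cut away behind the tab. Above 70 N of squeeze, counted over both tabs together, they break.
- tab_r_pad (a point): The same for the -y tab, at y = -31 mm of the cover while out.
- vial: Bystander: small white-capped jar, 26 mm across, 52 mm high, between the racks. Origin: centre of its underside.
- marker: Bystander: lying marker pen, 130 mm long, 16 mm thick. Origin: underside of its middle.
- flask_l: Bystander: amber conical flask with a blue cap, 94 mm across the foot, 142 mm high, on the left (+y). Origin: centre of its underside.
- flask_r: Bystander: the same kind of flask, on the right (-y).
- tube_rack: Bystander: purple tube rack, 82 x 172 x 45 mm, beyond the tip racks. Origin: centre of its underside.
- beaker: Bystander: open glass beaker, 66 mm across, 85 mm high, on the right near the robot. Origin: centre of its underside.
Not all that is in view belongs to the job. Leave any yellow look-alike of the cover alone.

How it is judged:
On the way, in this order (a step that is already met when the one before it is completed fails the run):
1. both tabs are pressed in (each more than 4 mm) while the cover still sits on the empty rack (value of joint each of tab_l, tab_r above 0.004 m and z of cover in the frame of rack_a below 0.056 m), for 0.1 s.
2. the cover is lifted clear of the empty rack (origin more than 70 mm above that rack's underside) (z of cover in the frame of rack_a above 0.07 m), for 0.1 s.
3. the cover is pushed down on the full rack, square on it (bearing on it with more than 4 N) (z of cover in the frame of rack_b between 0.047 and 0.07 m and horizontal distance between cover and rack_b below 0.006 m and angle between the x axis of cover and the x axis of rack_b, either way round below 0.06 rad and angle between cover's own z axis and vertical below 0.04 rad and contact force between cover and rack_b above 4 N), for 0.1 s.
At the end, for the whole second after the job is handed in: The cover is latched on the full rack: held against its seal (bearing forces between them add up to over 4 N; about 8 N latched, 1 N if merely lying), origin 47 to 70 mm up and within 6 mm of centre, axes within 0.06 rad, level within 0.04 rad, tabs out (in by under 2 mm), at rest (all of step 3 and value of joint each of tab_l, tab_r below 0.002 m and linear speed of cover below 0.01 m/s); the robot touches nothing.
It fails at once if cover and empty rack bear on each other with more than 40 N (cover torn or pressed) (contact force between cover and rack_a above 40 N).
It fails at once if cover and full rack bear on each other with more than 30 N (cover rammed down) (contact force between cover and rack_b above 30 N).
It fails at once if the fingers press on the cover and its tabs with more than 70 N, both tabs together (contact force between the fingers and cover above 70 N).
It fails at once if a bystander is moved by more than 20 mm (distance of any of vial, marker, flask_l, flask_r, tube_rack, beaker from where it was at the start of the episode above 0.02 m).
It also fails if it takes over 59 s, if anything falls off the work surface, if the arm or the gripper's body presses on something with over 40 N, if the wrist force passes 120 N, or if a joint passes its speed limit or range.

ROBOT

A 7-joint arm with a two-finger parallel gripper is mounted at the origin on the work surface. World frame = base frame: x ahead of the robot, y to its left, z up, the work surface at z = 0. Lengths are in m, angles in rad, forces in N, time in s.
With the tool pointing down it reaches from about 0.425 to 1.025 m from the base axis. Payload 9.4 kg.
Tool frame: the origin (TCP) lies at the very end of the fingers, on their centre line; the grasp point (between the pads) lies 19 mm behind it; x points along the fingers, z is the direction in which the jaws open and shut, and the axes are right-handed (so a half turn about x gives the same grasp; the last joint's range is limited). The gripper opens to 85 mm and grips with 20 to 120 N. Pads are 22 mm wide; open, the fingers measure 114 mm over their backs; the gripper's body (76 mm by 85 mm) begins 54 mm behind the grasp point. The pads swing forward as they close: fully open they stand 13 mm farther back than shut.
Start: joints at [-0.077, 0.599, -0.003, 1.599, 0.002, 0.943, -0.08], TCP at [0.725, -0, 0.199] pointing down, gripper open.
Joint ranges: [-2.57, 2.57], [-0.35, 1.97], [-1.29, 1.29], [0.11, 2.56], [-1.05, 4.19], [0.11, 1.86], [-2.63, 2.63]. Speed limits (rad/s): [2.22, 2.22, 3.01, 3.01, 3.14, 3.14, 3.14].

INTERFACE

Orientations are given as a unit quaternion [w, x, y, z].
In Python, from cell import r gives the robot as it stands.
- The arm moves only by the tool jog_arm, never from a script. Its arguments are lists of equal length, an entry for each row: "hand": the closure, from -1 (fully open) to 1 (shut), so that 0 is half open; "offset": the shift along the tool's x, y, z in m, a list of three; "turn": the turn about the tool's x in rad. In form: {"hand": [hand, ...], "offset": [[dx, dy, dz], ...], "turn": [turn, ...]}. A call has 1 to 12 rows; each row shifts and turns the pose as measured when the row begins, along the tool's axes as they then stand; what a row does not reach is not made up. A row lasts 1/12 s, in which the tool goes at most 41.7 mm and 7.16 degrees, less where a joint would pass 70% of its speed; a pose out of reach is approached as far as the arm can. A call is refused whole if a number of a shift passes 0.0417 or a number of a turn 0.125, either way. A call with a gripper value outside its range is refused whole. The fingers move at their own pace and stop on an object; "force" is the grip in N (left out, the last holds). Time passes only in rows, so rows that do not move let the fingers close. It gives the time, the measured TCP pose, the force and the opening at its end, in the units of the state.
- r.get_obs(): the state, without advancing time (a new reading comes with each control period).
- r.read_camera(name): name is "scene" or "side" or "wrist"; returns (picture, depth): 420x560x3 uint8, blue, green, red; 420x560 float32, m along the optical axis (not along the pixel's ray), 0 where there is no reading.
- r.camera_model(name): a dict with "fx", "fy", "cx", "cy" (pixels), "k1" (the pictures are not rectified: a ray, as slopes to the right and down, at radius r is drawn at 1 + k1 r^2 times it, then the intrinsics apply), "rvec" (rotation vector, rad) and "tvec" (3), from world to camera coordinates, as OpenCV has them; the wrist camera has in their place "mount" (4x4, takes a point from camera to tool coordinates, whose origin is the TCP and whose axes are the tool frame's). Camera axes: x right, y down, z forward; pixel columns grow to the right and rows downward; lengths in m; the calibration is good to about 2 mm. A picture is of the moment at which its call begins: read the wrist's pose just before it. camera_model takes no time and is no camera call.
- r.sign_off(): hands the job in, once; it reports no verdict.
The state is a dict: "time": time; "joint_pos": joint angles; "dq": joint speeds; "joint_efforts": joint torques, N m; "ee_pos": TCP position; "ee_rot": TCP orientation; "contact_force": force on the tool from outside, world axes, zero at the start; "ft_torque": the same for the moment, N m; "gripper_width": finger opening in m.
Only numpy, scipy, OpenCV 4.12 (cv2) and the standard library are available. Lean on these libraries where they do the work, as an engineer would, in place of code of your own. Each camera call takes 0.05 s, during which the arm holds its last target.

## Working session

There is one attempt and no reset: what is moved stays moved. The work goes in short steps, Python scripts to look and compute and a tool call to move; the robot and the scene stay as the last step left them, time stands still between calls to the robot, and variables do not carry over. Pictures are saved under pics/ and viewed, and the job is handed in when it is done.

Besides the shell and the picture viewer there is one more tool, called after ">>>" by a JSON object that holds its "api" and its "payload", one argument or row to a line. jog_arm: Moves the arm, as the interface text tells. Its arguments: {"type":"object","properties":{"hand":{"type":"array"},"offset":{"type":"array"},"turn":{"type":"array"},"force":{"type":"number"}},"required":["hand","offset","turn"]}

```bash
ls; mkdir -p pics
cat > h.py <<'E'
import numpy as np, cv2
from cell import r
def cam(n):
    m=r.camera_model(n); o=r.get_obs(); p,d=r.read_camera(n); return m,o,p,d
E
python3 - <<'E'
from h import *
print(r.get_obs())
for n in ("scene","side","wrist"):
    m,o,p,d=cam(n); print(n,m); cv2.imwrite(f"pics/{n}0.png",p); np.savez(f"{n}0.npz",p=p,d=d,pos=o["ee_pos"],rot=o["ee_rot"])
E
```

```text
pics
{'time': 0.0, 'joint_pos': array([-0.07669844,  0.60012768, -0.00253785,  1.60012924,  0.00182713,
        0.94288649, -0.07980931]), 'dq': array([ 1.08122009e-03, -4.57389997e-04,  4.95118787e-04, -5.36524142e-04,
        3.83392217e-03, -1.67074934e-04, -5.03159109e-05]), 'joint_efforts': array([-9.47821900e-04, -7.76440001e+01,  1.56451017e+00, -2.58004493e+01,
        1.21808253e-02,  8.94789293e-03,  3.55701900e-05]), 'ee_pos': array([ 7.24482882e-01, -3.34613079e-05,  1.97715458e-01]), 'ee_rot': array([ 7.06562065e-01, -7.99788649e-05,  7.07651073e-01, -3.81593498e-05]), 'contact_force': array([ 1.05170485, -0.87848614, -0.29055123]), 'ft_torque': array([-0.04573143,  0.01243351, -0.03445892]), 'gripper_width': 0.08575044728930359}
scene {'fx': 399.92221264444674, 'fy': 399.92221264444674, 'cx': 274.72255242380714, 'cy': 207.11393485996223, 'k1': -0.07701047354448917, 'rvec': array([ 2.02742795,  1.44941167, -0.57107729]), 'tvec': array([-0.16758173, -0.33664984,  1.56525068])}
side {'fx': 487.5552999427047, 'fy': 487.5552999427047, 'cx': 279.8796331613748, 'cy': 212.8778299244737, 'k1': 0.05376602710406516, 'rvec': array([ 0.89439274, -2.42619344,  1.14155225]), 'tvec': array([0.42613201, 0.30335714, 0.82173883])}
wrist {'fx': 295.9217867645717, 'fy': 295.9217867645717, 'cx': 276.0798291441105, 'cy': 215.26320567359056, 'k1': -0.029313039275812032, 'mount': array([[ 1.83698230e-04, -3.05869368e-01,  9.52073472e-01,
        -1.75147144e-01],
       [ 5.48405925e-04, -9.52073314e-01, -3.05869423e-01,
         7.90162010e-02],
       [ 9.99999833e-01,  5.78310404e-04, -7.15360862e-06,
        -3.63945264e-05],
       [ 0.00000000e+00,  0.00000000e+00,  0.00000000e+00,
         1.00000000e+00]])}
```

View pics/scene0.png

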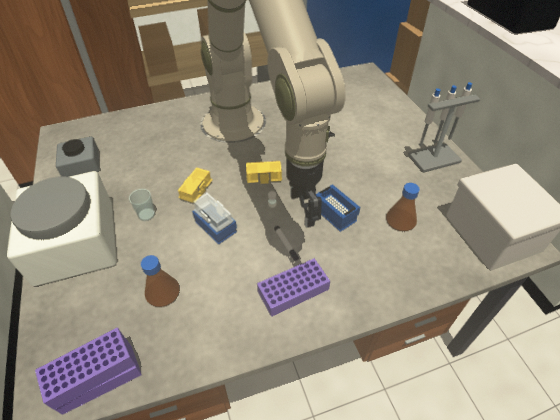

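View pics/side0.png

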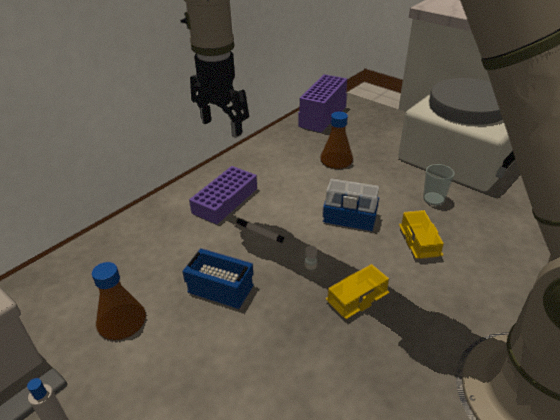

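View pics/wrist0.png

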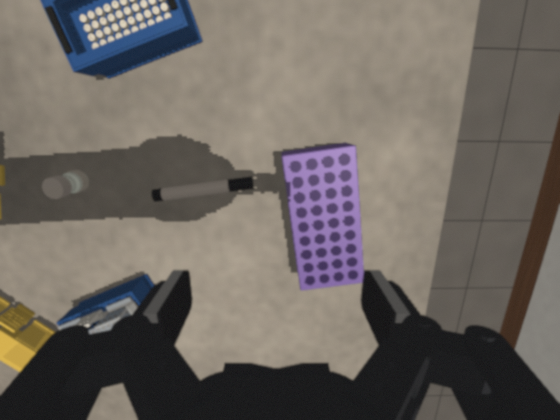

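The scene view shows the covered rack_a at (215,218), the full rack_b at (338,207), two yellow look-alikes at (195,185) and (264,172), and the vial at (272,200). Next I'll measure the racks with a colour mask and depth.

```bash
cat >> h.py <<'E'
from scipy.spatial.transform import Rotation as R
def Twc(n,m,o):
    T=np.eye(4)
    if n=="wrist":
        q=o["ee_rot"]; A=np.eye(4); A[:3,:3]=R.from_quat([q[1],q[2],q[3],q[0]]).as_matrix(); A[:3,3]=o["ee_pos"]
        return A@m["mount"]
    Rm=R.from_rotvec(m["rvec"]).as_matrix(); T[:3,:3]=Rm.T; T[:3,3]=-Rm.T@m["tvec"]; return T
def rays(m,uv):
    uv=np.asarray(uv,float).reshape(-1,2); K=np.array([[m["fx"],0,m["cx"]],[0,m["fy"],m["cy"]],[0,0,1]])
    u=cv2.undistortPoints(uv[:,None],K,np.array([m["k1"],0,0,0,0]))[:,0]
    return np.c_[u,np.ones(len(u))]
def pts(n,m,o,uv,d):   # with depth image
    uv=np.asarray(uv); z=d[uv[:,1],uv[:,0]]; T=Twc(n,m,o)
    return (rays(m,uv)*z[:,None])@T[:3,:3].T+T[:3,3]
def onplane(n,m,o,uv,z):
    T=Twc(n,m,o); D=rays(m,uv)@T[:3,:3].T; s=(z-T[2,3])/D[:,2]; return T[:3,3]+D*s[:,None]
E
cat > m1.py <<'E'
from h import *
for n in ("scene","side","wrist"):
    f=np.load(f"{n}0.npz"); m=r.camera_model(n); o=dict(ee_pos=f["pos"],ee_rot=f["rot"]); p,d=f["p"],f["d"]
    hsv=cv2.cvtColor(p,cv2.COLOR_BGR2HSV); mk=cv2.inRange(hsv,(105,120,40),(118,255,255))
    c,l,st,ce=cv2.connectedComponentsWithStats(mk)
    for i in range(1,c):
        if st[i,4]<120: continue
        v,u=np.where((l==i)&(d>0)); P=pts(n,m,o,np.c_[u,v],d)
        print(n,st[i],"z pct",np.percentile(P[:,2],[1,50,95,99]).round(4),"xy",P[:,:2].min(0).round(3),P[:,:2].max(0).round(3))
        T=P[P[:,2]>np.percentile(P[:,2],99)-.006]
        print("   top",T.mean(0).round(3), cv2.minAreaRect((T[:,:2]*1000).astype(np.float32)))
E
python3 m1.py
```

```text
scene [ 329    0   81   68 2959] z pct [-0.3408 -0.0492  0.0698  0.0904] xy [-0.793  0.752] [-0.748  1.285]
   top [-0.771  0.823  0.092] ((-773.7734985351562, 840.86474609375), (178.1407012939453, 27.503807067871094), 89.98210144042969)
scene [404 183  15  11 124] z pct [0.1379 0.1415 0.1442 0.1449] xy [0.645 0.338] [0.684 0.379]
   top [0.664 0.359 0.142] ((664.7868041992188, 359.1679992675781), (39.421390533447266, 39.900184631347656), 10.855268478393555)
scene [141 256  17  14 188] z pct [0.1381 0.1414 0.1438 0.1447] xy [ 0.657 -0.388] [ 0.696 -0.348]
   top [ 0.677 -0.368  0.142] ((676.7085571289062, -368.19775390625), (38.849979400634766, 39.27351379394531), 71.60977935791016)
side [331 111  16  16 213] z pct [0.01   0.139  0.1442 0.145 ] xy [ 0.65 -0.61] [ 0.829 -0.346]
   top [ 0.671 -0.367  0.142] ((672.2412719726562, -368.41943359375), (40.866302490234375, 42.7208251953125), 88.22980499267578)
side [324 205  52  26 728] z pct [0.0021 0.0304 0.0511 0.0527] xy [ 0.429 -0.193] [ 0.539 -0.126]
   top [ 0.481 -0.156  0.05 ] ((484.70721435546875, -154.45413208007812), (119.156288
[... 481 characters left out ...]
8.28453826904297)
side [ 27 378  19  22 252] z pct [0.0012 0.2784 0.2809 0.2817] xy [0.419 0.529] [0.674 0.566]
   top [0.426 0.56  0.279] ((426.448486328125, 559.77978515625), (14.437485694885254, 13.150822639465332), 1.924598217010498)
wrist [  42    0  159   77 5602] z pct [0.0052 0.0496 0.0655 0.0663] xy [0.508 0.126] [0.643 0.203]
   top [0.578 0.153 0.064] ((576.100341796875, 173.95294189453125), (120.77481842041016, 64.239013671875), 17.794479370117188)
wrist [  58  275   96   49 1263] z pct [0.0044 0.0377 0.0502 0.0512] xy [ 0.433 -0.177] [0.669 0.008]
   top [ 0.503 -0.144  0.054] ((565.0699462890625, -101.98466491699219), (299.43316650390625, 46.59980010986328), 37.823631286621094)
```

>>> {"api": "jog_arm", "payload": {
  "hand": [-1,-1,-1,-1,-1,-1,-1,-1,-1,-1,-1,-1],
  "offset": [
    [0,-0.015,-0.022],
    [0,-0.015,-0.022],
    [0,-0.015,-0.022],
    [0,-0.015,-0.022],
    [0,-0.015,-0.022],
    [0,-0.015,-0.022],
    [0,-0.015,-0.022],
    [0,-0.015,-0.022],
    [0,-0.015,-0.022],
    [0,-0.015,-0.022],
    [0,-0.015,-0.022],
    [0,-0.015,-0.022]
  ],
  "turn": [0,0,0,0,0,0,0,0,0,0,0,0]
}}

```text
time: 1.15
ee_pos: [0.4515, -0.1818, 0.1938]
ee_rot: [0.706, -0.002, 0.709, 0.004]
contact_force: [-0.2, -1.0, 0.3]
gripper_width: 0.0852
```

>>> {"api": "jog_arm", "payload": {
  "hand": [-1,-1,-1,-1,-1,-1,-1,-1,-1,-1,-1,-1],
  "offset": [
    [0,0,0],
    [0,0,0],
    [0,0,0],
    [0,0,0],
    [0,0,0],
    [0,0,0],
    [0,0,0],
    [0,0,0],
    [0,0,0],
    [0,0,0],
    [0,0,0],
    [0,0,0]
  ],
  "turn": [0.115,0.115,0.115,0.115,0.115,0.115,0.115,0.115,0.115,0.0,0,0]
}}

```text
time: 2.15
ee_pos: [0.4425, -0.1871, 0.1938]
ee_rot: [0.603, 0.363, 0.61, -0.364]
contact_force: [-1.2, 0.7, 0.2]
gripper_width: 0.0853
```

```bash
cat >> h.py <<'E'
def zang(o):
    q=o["ee_rot"]; A=R.from_quat([q[1],q[2],q[3],q[0]]).as_matrix(); return np.degrees(np.arctan2(A[1,2],A[0,2])),A
def shot(n,k):
    m,o,p,d=cam(n); cv2.imwrite(f"pics/{n}{k}.png",p); np.savez(f"{n}{k}.npz",p=p,d=d,pos=o["ee_pos"],rot=o["ee_rot"])
    z,A=zang(o); print(n,o["time"],o["ee_pos"].round(4),"zang",z.round(2),"x",A[:,0].round(4))
E
python3 -c "
from h import *
shot('wrist',1)"
```

```text
wrist 2.15 [ 0.4425 -0.1871  0.1938] zang -61.88 x [-0.0086  0.0023 -1.    ]
```

View pics/wrist1.png

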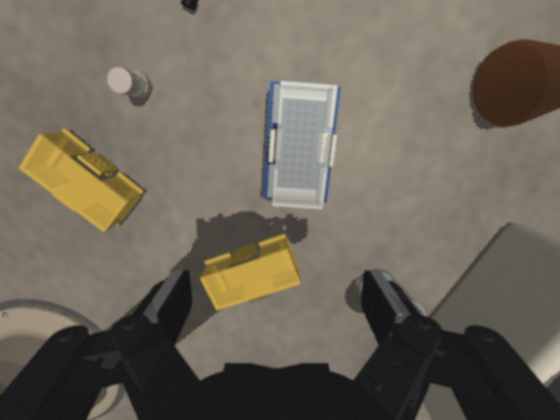

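The wrist view shows rack_a with the cover at (303,145), and its pads at about (272,146) and (334,150). The yellow covers and the vial are clear of it. I'll enlarge this area.

```bash
python3 -c "
from h import *
f=np.load('wrist1.npz');p,d=f['p'],f['d']
cv2.imwrite('pics/z1.png',cv2.resize(p[70:220,240:370],None,fx=4,fy=4,interpolation=cv2.INTER_CUBIC))
m=r.camera_model('wrist');o=dict(ee_pos=f['pos'],ee_rot=f['rot'])
for v in range(80,216,9): print(v,[int(1000*pts('wrist',m,o,[[u,v]],d)[0,2]) for u in range(260,346,4)])
"
```

```text
80 [0, 0, 0, 0, 0, 0, 1, 1, 0, 0, 0, 0, 0, 0, 0, 0, 0, 0, -1, 0, 0, 0]
89 [0, 0, 1, 49, 53, 90, 90, 88, 90, 88, 90, 89, 89, 90, 89, 92, 89, 90, 90, 90, 49, 368]
98 [0, -1, 0, 50, 54, 89, 91, 89, 89, 90, 90, 89, 90, 89, 91, 89, 90, 90, 88, 48, 0, 0]
107 [0, 0, 0, 49, 55, 90, 89, 90, 90, 89, 91, 90, 90, 90, 89, 90, 90, 90, 89, 49, -1, -1]
116 [0, 0, 50, 49, 54, 90, 91, 90, 89, 90, 91, 90, 90, 90, 91, 90, 89, 90, 89, 49, 0, 0]
125 [-1, 0, 49, 49, 49, 90, 89, 90, 90, 89, 89, 90, 91, 89, 90, 90, 90, 89, 88, 0, 0, 0]
134 [0, 0, 49, 83, 61, 90, 90, 91, 90, 89, 90, 89, 88, 90, 90, 90, 90, 90, 80, 0, 0, 0]
143 [0, 0, 49, 84, 60, 89, 89, 89, 91, 89, 89, 91, 89, 91, 90, 90, 90, 90, 84, 0, 0, 0]
152 [0, 0, 41, 85, 90, 89, 90, 92, 90, 89, 90, 89, 91, 89, 91, 91, 91, 91, 84, 0, 0, 0]
161 [0, 0, 49, 84, 90, 89, 90, 90, 90, 91, 89, 90, 90, 90, 90, 89, 90, 78, 84, -1, 0, 0]
170 [0, 0, 49, 55, 89, 90, 91, 90, 90, 89, 92, 90, 90, 90, 90, 90, 90, 49, 0, 0, 0, 0]
179 [0, 0, 49, 55, 90, 90, 90, 89, 90, 368, 89, 89, 89, 91, 90, 90, 91, 50, 0, 0, 0, 0]
188 [0, 50, 55, 56, 90, 89, 89, 91, 91, 90, 90, 91, 91, 90, 90, 89, 90, 49, 0, 0, 0, -1]
197 [0, 48, 48, 55, 91, 90, 90, 90, 91, 90, 89, 92, 91, 90, 91, 89, 89, 0, 0, 0, -1, 0]
206 [0, 0, 0, 0, 89, 89, 368, 91, 91, 90, 90, 91, 90, 91, 90, 90, 0, 0, 0, 0, 0, -1]
215 [0, 0, 0, -1, 0, -1, 0, 0, 0, 0, 0, -1, 0, 0, 0, 0, 0, 0, 0, 0, 0, 0]
```

View pics/z1.png

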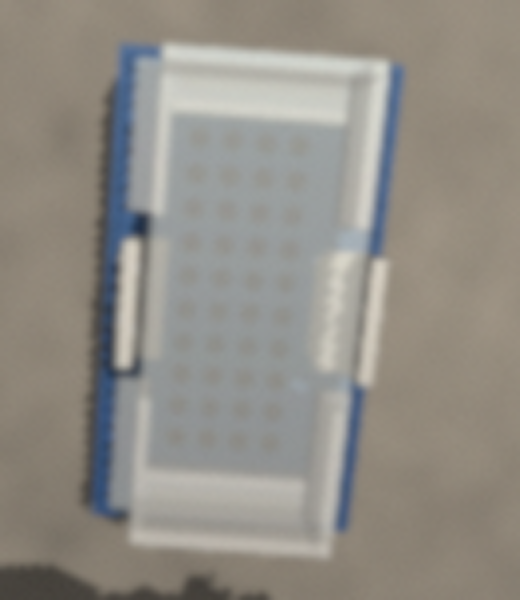

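```bash
cat > meas.py <<'E'
from h import *
import sys
def load(n,k):
    f=np.load(f'{n}{k}.npz'); m=r.camera_model(n);o=dict(ee_pos=f['pos'],ee_rot=f['rot'])
    return f['p'],f['d'],m,o
def cloud(n,k):
    p,d,m,o=load(n,k)
    v,u=np.where((d>.03)&(d<.6)); return np.c_[u,v],pts(n,m,o,np.c_[u,v],d)
def rect(P):
    c,s,a=cv2.minAreaRect((P[:,:2]*1000).astype(np.float32)); 
    if s[0]<s[1]: s=s[::-1];a-=90
    return np.round(c,1),np.round(s,1),round((a+90)%180-90,2)
E
python3 - <<'E'
from meas import *
uv,P=cloud('wrist',1)
w=(uv[:,0]>240)&(uv[:,0]<360)&(uv[:,1]>70)&(uv[:,1]<220)
S=P[w&(P[:,2]>.086)&(P[:,2]<.095)]; print("top",rect(S),S[:,2].mean())
S=P[w&(P[:,2]>.045)&(P[:,2]<.058)]; print("rim",rect(S))
c=np.array([.48,-.17])
pads=P[w&(P[:,2]>.079)&(P[:,2]<.0865)]; print(len(pads))
m=np.median(pads[:,:2],0)
a=np.radians(rect(P[w&(P[:,2]>.086)&(P[:,2]<.095)])[2]); ct=rect(P[w&(P[:,2]>.086)&(P[:,2]<.095)])[0]/1000
ex=np.array([np.cos(a),np.sin(a)]);ey=np.array([-ex[1],ex[0]])
q=(pads[:,:2]-ct); X=q@ex*1000;Y=q@ey*1000
for s in (1,-1):
    k=(np.sign(Y)==s)&(abs(Y)>20); print(s,k.sum(),np.percentile(X[k],[2,50,98]).round(1),np.percentile(Y[k],[2,50,98]).round(1))
E
```

```text
top (array([ 500.7, -184.7]), array([114.3,  53.5]), 24.22) 0.0903581150284904
rim (array([ 500.1, -183.1]), array([120.9,  71.4]), 24.41)
309
1 142 [-13.9   0.5  14.9] [28.8 30.8 32.7]
-1 167 [-14.1   0.9  14.9] [-28.3 -25.9 -24.3]
```

The pads are 61 mm apart and centred at (499.8, -182.7). The rim is centred at (500.1, -183.1), which agrees, with the yaw at 24.3°. I'll move above the cover.

>>> {"api": "jog_arm", "payload": {
  "hand": [-1,-1,-1,-1,-1,-1],
  "offset": [
    [0,0.013,0.006],
    [0,0.013,0.006],
    [0,0.013,0.006],
    [0,0.013,0.006],
    [0,0,0],
    [0,0,0]
  ],
  "turn": [0.067,0,0,0,0,0]
}}

```text
time: 2.7
ee_pos: [0.503, -0.1868, 0.1931]
ee_rot: [0.594, 0.378, 0.6, -0.38]
contact_force: [-0.6, 0.2, -0.5]
gripper_width: 0.0854
```

```bash
cat >> h.py <<'E'
def togo(x,y,z,yaw):
    o=r.get_obs(); za,A=zang(o); D=A.T@(np.array([x,y,z])-o["ee_pos"])
    t=(za-(yaw-90)+90)%180-90
    print("t",round(o["time"],2),"pos",o["ee_pos"].round(4),"zang",za.round(2),"tilt",A[:,0].round(4),"toolmove",D.round(4),"turn",np.radians(t).round(4),"F",o["contact_force"].round(1),"w",round(o["gripper_width"],4))
E
python3 -c "
from h import *
togo(.5,-.1829,.054,24.3); shot('wrist',2)"
```

```text
t 2.7 pos [ 0.503  -0.1868  0.1931] zang -64.82 tilt [-0.0086  0.0031 -1.    ] toolmove [ 0.1391 -0.0002 -0.0039] turn 0.0153 F [-0.6  0.2 -0.5] w 0.0854
wrist 2.7 [ 0.503  -0.1868  0.1931] zang -64.82 x [-0.0086  0.0031 -1.    ]
```

View pics/wrist2.png

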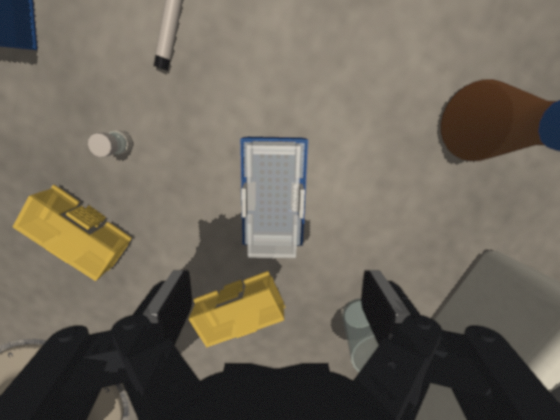

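The cover is at (273,197) and close to the tool's centre line. I'll re-measure it from this frame.

```bash
cat > ma.py <<'E'
from meas import *
import sys
k=sys.argv[1]; u0,u1,v0,v1=map(int,sys.argv[2:6])
uv,P=cloud('wrist',k)
w=(uv[:,0]>u0)&(uv[:,0]<u1)&(uv[:,1]>v0)&(uv[:,1]<v1)
S=P[w&(P[:,2]>.086)&(P[:,2]<.095)]; print("top",rect(S))
S=P[w&(P[:,2]>.045)&(P[:,2]<.058)]; print("rim",rect(S))
a=np.radians(rect(S)[2]); ct=rect(S)[0]/1000
ex=np.array([np.cos(a),np.sin(a)]);ey=np.array([-ex[1],ex[0]])
q=(P[w]-np.r_[ct,0]); X=q[:,:2]@ex*1000;Y=q[:,:2]@ey*1000;Z=q[:,2]
for s in (1,-1):
    kk=(np.sign(Y)==s)&(abs(Y)>20)&(Z>.07)&(Z<.0865); print(s,kk.sum(),np.percentile(X[kk],[2,50,98]).round(1),np.percentile(Y[kk],[2,50,98]).round(1))
E
python3 ma.py 2 230 320 125 265
```

```text
top (array([ 501.3, -185.4]), array([114. ,  55.4]), 24.23)
rim (array([ 500.4, -183. ]), array([120.9,  71.5]), 24.22)
1 177 [-14.4   0.7  56.7] [23.9 28.5 30.9]
-1 167 [-14.3   2.1  56.8] [-30.8 -28.3 -21.8]
```

Two frames agree on a centre of (500.3, -183.0), pads at ±30.8 mm and a yaw of 24.2°. I'll line up and descend.

>>> {"api": "jog_arm", "payload": {
  "hand": [-1,-1,-1,-1,-1,-1,-1],
  "offset": [
    [0.02,0,-0.0038],
    [0.02,0,0],
    [0.02,0,0],
    [0.02,0,0],
    [0.015,0,0],
    [0,0,0],
    [0,0,0]
  ],
  "turn": [0.016,0,0,0,0,0,0]
}}

```text
time: 3.33
ee_pos: [0.4976, -0.184, 0.0964]
ee_rot: [0.592, 0.382, 0.598, -0.382]
contact_force: [0.7, 0.4, 0.1]
gripper_width: 0.0855
```

```bash
python3 -c "
from h import *
togo(.5003,-.183,.054,24.2); shot('wrist',3); shot('side',3)"
```

```text
t 3.33 pos [ 0.4976 -0.184   0.0964] zang -65.4 tilt [-0.0069  0.0032 -1.    ] toolmove [0.0424 0.0031 0.0005] turn 0.0069 F [0.7 0.4 0.1] w 0.0855
wrist 3.3333 [ 0.4976 -0.184   0.0964] zang -65.4 x [-0.0069  0.0032 -1.    ]
side 3.3833 [ 0.4976 -0.184   0.0966] zang -65.41 x [-0.0068  0.0031 -1.    ]
```

View pics/wrist3.png

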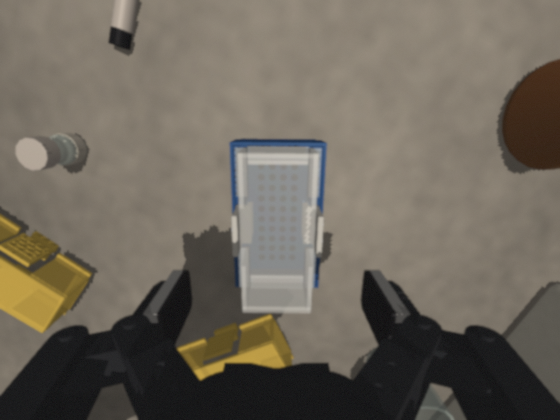

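It is aligned, with the pads at (236,228) and (320,233) between the fingers. I'll go down to grasp height.

>>> {"api": "jog_arm", "payload": {
  "hand": [-1,-1,-1,-1,-1,-1],
  "offset": [
    [0.014,0.003,0.0005],
    [0.014,0,0],
    [0.014,0,0],
    [0,0,0],
    [0,0,0],
    [0,0,0]
  ],
  "turn": [0.007,0,0,0,0,0]
}}

```text
time: 3.93
ee_pos: [0.5051, -0.1846, 0.0611]
ee_rot: [0.595, 0.385, 0.592, -0.383]
contact_force: [-0.2, 0.0, -0.8]
gripper_width: 0.0855
```

```bash
python3 -c "
from h import *
togo(.5003,-.183,.054,24.2); shot('wrist',4); shot('side',4)"
```

```text
t 3.93 pos [ 0.5051 -0.1846  0.0611] zang -65.76 tilt [ 5.5e-03  3.0e-04 -1.0e+00] toolmove [ 0.0071 -0.0037 -0.0034] turn 0.0006 F [-0.2  0.  -0.8] w 0.0855
wrist 3.9333 [ 0.5051 -0.1846  0.0611] zang -65.76 x [ 5.5e-03  3.0e-04 -1.0e+00]
side 3.9833 [ 0.5053 -0.1847  0.0614] zang -65.77 x [ 6.e-03  2.e-04 -1.e+00]
```

View pics/wrist4.png

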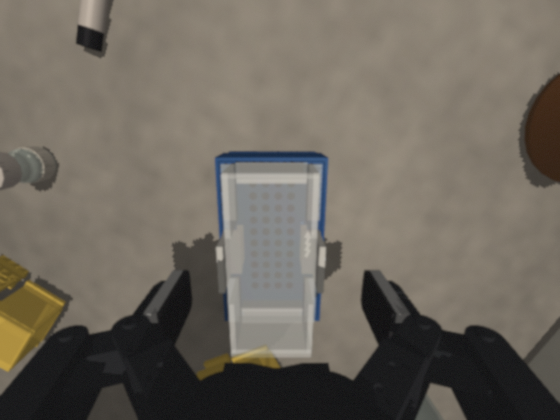

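View pics/side4.png

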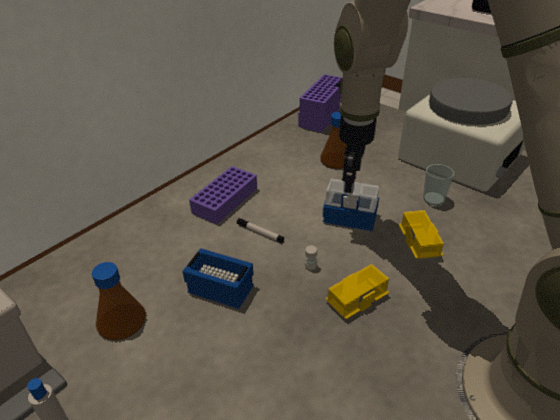

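>>> {"api": "jog_arm", "payload": {
  "hand": [-1,-1,-1,-1],
  "offset": [
    [0.003,-0.003,-0.003],
    [0,0,0],
    [0,0,0],
    [0,0,0]
  ],
  "turn": [0,0,0,0]
}}

```text
time: 4.37
ee_pos: [0.5017, -0.1831, 0.06]
ee_rot: [0.597, 0.385, 0.591, -0.382]
contact_force: [0.2, -0.9, -0.2]
gripper_width: 0.0854
```

```bash
python3 -c "
from h import *
togo(.5003,-.183,.056,24.2)"
```

```text
t 4.37 pos [ 0.5017 -0.1831  0.06  ] zang -65.75 tilt [ 8.9e-03 -5.0e-04 -1.0e+00] toolmove [ 0.004  -0.0012 -0.0007] turn 0.0008 F [ 0.2 -0.9 -0.2] w 0.0854
```

>>> {"api": "jog_arm", "payload": {
  "hand": [-1,-1,-1],
  "offset": [
    [0.004,-0.001,-0.0005],
    [0.002,0,0],
    [0.001,0,0]
  ],
  "turn": [0,0,0]
}}

```text
time: 4.62
ee_pos: [0.5008, -0.1831, 0.0528]
ee_rot: [0.597, 0.385, 0.591, -0.382]
contact_force: [0.2, 1.0, -0.2]
gripper_width: 0.0855
```

```bash
python3 -c "
from h import *
togo(.5003,-.183,.056,24.2)"
```

```text
t 4.62 pos [ 0.5008 -0.1831  0.0528] zang -65.75 tilt [ 9.8e-03 -8.0e-04 -1.0e+00] toolmove [-0.0032 -0.0004 -0.0003] turn 0.0009 F [ 0.2  1.  -0.2] w 0.0855
```

>>> {"api": "jog_arm", "payload": {
  "hand": [-0.7,-0.6,-0.5,-0.5],
  "offset": [
    [-0.003,0,0],
    [0,0,0],
    [0,0,0],
    [0,0,0]
  ],
  "turn": [0,0,0,0],
  "force": 20
}}

```text
time: 4.95
ee_pos: [0.5005, -0.1831, 0.0554]
ee_rot: [0.596, 0.385, 0.591, -0.382]
contact_force: [0.9, -0.9, 0.4]
gripper_width: 0.064
```

```bash
python3 -c "
from h import *
togo(.5003,-.183,.056,24.2); shot('wrist',5)"
```

```text
t 4.95 pos [ 0.5005 -0.1831  0.0554] zang -65.76 tilt [ 8.5e-03 -4.0e-04 -1.0e+00] toolmove [-0.0006 -0.0001 -0.0002] turn 0.0007 F [ 0.9 -0.9  0.4] w 0.064
wrist 4.95 [ 0.5005 -0.1831  0.0554] zang -65.76 x [ 8.5e-03 -4.0e-04 -1.0e+00]
```

View pics/wrist5.png

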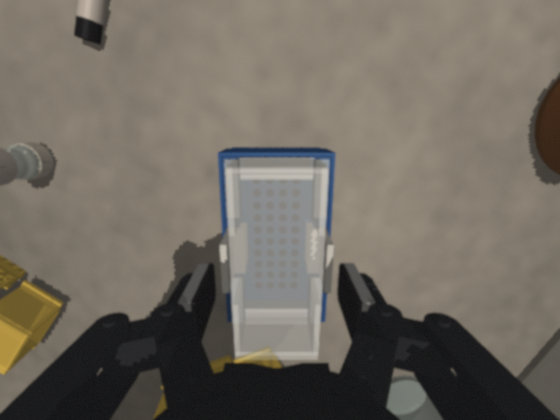

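```bash
python3 -c "
from h import *
m=r.camera_model('wrist'); Mi=np.linalg.inv(m['mount'])
K=np.array([[m['fx'],0,m['cx']],[0,m['fy'],m['cy']],[0,0,1]])
for P in ([0,0,.032],[0,0,-.032],[-.019,0,.032],[-.03,0,.031],[-.03,.015,.031],[-.03,-.015,.031],[0,.011,.032],[0,-.011,.032]):
    print(P,cv2.projectPoints(np.array([P],float),cv2.Rodrigues(Mi[:3,:3])[0],Mi[:3,3],K,np.array([m['k1'],0,0,0,0]))[0].round())
"; python3 -c "
import cv2;p=cv2.imread('pics/wrist5.png');cv2.imwrite('pics/z5.png',cv2.resize(p[220:340,180:370],None,fx=4,fy=4,interpolation=2))"
```

```text
[0, 0, 0.032] [[[326. 248.]]]
[0, 0, -0.032] [[[227. 248.]]]
[-0.019, 0, 0.032] [[[332. 262.]]]
[-0.03, 0, 0.031] [[[333. 271.]]]
[-0.03, 0.015, 0.031] [[[335. 246.]]]
[-0.03, -0.015, 0.031] [[[332. 294.]]]
[0, 0.011, 0.032] [[[327. 232.]]]
[0, -0.011, 0.032] [[[326. 264.]]]
```

View pics/z5.png

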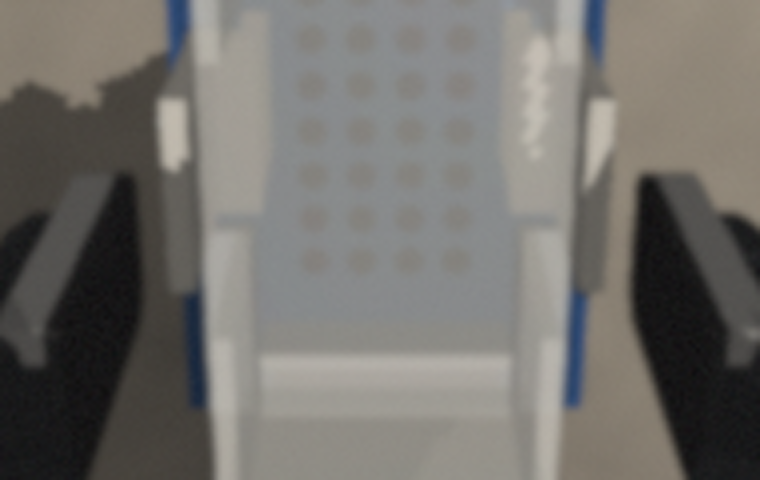

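```bash
python3 -c "
from meas import *
p,d,m,o=load('wrist',5)
for v in (262,266,270,276,282,290,300,310):
  U=list(range(190,216,4))+list(range(336,364,4))
  print(v,[tuple((1000*((np.linalg.inv(m['mount'])*0+m['mount'])[:3,:3]@(rays(m,[[u,v]])[0]*d[v,u])+1000*m['mount'][:3,3]*1e0)).astype(int) if False else tuple((1000*(m['mount'][:3,:3]@(rays(m,[[u,v]])[0]*d[v,u])+m['mount'][:3,3])).astype(int).tolist()) for u in U if 0<d[v,u]<.19])
"
```

```text
File "<string>", line 6
    print(v,[tuple((1000*((np.linalg.inv(m['mount'])*0+m['mount'])[:3,:3]@(rays(m,[[u,v]])[0]*d[v,u])+1000*m['mount'][:3,3]*1e0)).astype(int) if False else tuple((1000*(m['mount'][:3,:3]@(rays(m,[[u,v]])[0]*d[v,u])+m['mount'][:3,3])).astype(int).tolist()) for u in U if 0<d[v,u]<.19])
                                                                                                                                                                                                                                                                                          ^
SyntaxError: closing parenthesis ']' does not match opening parenthesis '('
```

```bash
python3 -c "
from meas import *
p,d,m,o=load('wrist',5); M=m['mount']
def f(u,v): return (1000*(M[:3,:3]@(rays(m,[[u,v]])[0]*d[v,u])+M[:3,3])).astype(int).tolist()
for v in (262,266,270,276,282,290,300,310):
  print(v,[(u,*f(u,v)) for u in list(range(190,218,4))+list(range(336,364,4)) if 0<d[v,u]<.19])
"
```

```text
262 []
266 [(198, -44, 10, -38), (202, -45, 10, -36), (206, -45, 10, -34), (210, -45, 10, -32), (340, -42, 9, 31), (344, -44, 10, 32), (348, -44, 10, 34), (352, -44, 10, 36)]
270 [(198, -49, 11, -37), (202, -49, 10, -35), (206, -49, 11, -33), (210, -47, 10, -32), (214, -40, 5, -32), (340, -43, 7, 31), (344, -49, 10, 31), (348, -49, 10, 33), (352, -49, 11, 35), (356, -49, 10, 37)]
276 [(190, -48, 7, -41), (194, -55, 10, -37), (198, -55, 10, -36), (202, -55, 11, -34), (206, -55, 11, -32), (210, -48, 7, -32), (214, -40, 2, -32), (340, -44, 4, 31), (344, -52, 9, 31), (348, -54, 10, 32), (352, -55, 10, 34), (356, -55, 11, 36), (360, -54, 10, 38)]
282 [(190, -61, 11, -38), (194, -60, 11, -36), (198, -60, 10, -34), (202, -60, 10, -33), (206, -57, 8, -32), (210, -49, 4, -32), (214, -40, 0, -32), (340, -45, 2, 31), (344, -53, 6, 31), (348, -59, 10, 31), (352, -61, 11, 32), (356, -60, 10, 34), (360, -60, 10, 36)]
290 [(190, -67, 11, -36), (194, -67, 11, -34), (198, -67, 11, -33), (202, -63, 8, -32), (206, -57, 4, -32), (210, -50, 0, -32), (214, -42, -4, -32), (340, -46, -1, 31), (344, -54, 3, 31), (348, -60, 7, 31), (352, -67, 11, 31), (356, -67, 11, 32), (360, -66, 10, 34)]
300 [(194, -74, 10, -33), (198, -71, 9, -32), (206, -59, 1, -32), (210, -52, -3, -32), (214, -45, -8, -32), (340, -47, -6, 31), (344, -55, -1, 31), (348, -60, 2, 31), (352, -68, 7, 31), (356, -73, 10, 31), (360, -73, 10, 32)]
310 [(190, -76, 7, -34), (194, -75, 7, -32), (198, -72, 4, -32), (202, -66, 0, -32), (206, -61, -2, -32), (210, -54, -8, -32), (344, -57, -5, 31), (348, -63, -1, 31), (352, -70, 3, 31), (356, -74, 6, 31), (360, -75, 7, 32)]
```

The wrist depth puts the fingertips about 40 mm behind the stated TCP. I'll check that against the side camera.

Run:
```python
from meas import *
shot('side',5); shot('scene',5)
p,d,m,o=load('side',5)
cv2.imwrite('pics/z5s.png',cv2.resize(p[110:240,300:400],None,fx=4.5,fy=4.5,interpolation=2))
M=Twc('side',m,o)
v,u=np.where(d[110:240,300:400]>0); v+=110;u+=300
P=pts('side',m,o,np.c_[u,v],d)
for n in ('side','scene'):
    p,d,m,o=load(n,5); v,u=np.where(d>0); P=pts(n,m,o,np.c_[u,v],d)
    dark=p[v,u].max(1)<60
    k=dark&(np.hypot(P[:,0]-.5,P[:,1]+.183)<.06)&(P[:,2]>.06)&(P[:,2]<.14)
    print(n,k.sum(),np.percentile(P[k,2],[0,1,5,10,20,50]).round(4) if k.sum() else '')
    q=np.argsort(P[k,2])[:12]; print(np.c_[u[k],v[k],P[k]*1000][q].astype(int).tolist())
```

```text
side 5.0 [ 0.5005 -0.1832  0.0554] zang -65.76 x [ 8.6e-03 -5.0e-04 -1.0e+00]
scene 5.05 [ 0.5004 -0.1831  0.0554] zang -65.76 x [ 8.6e-03 -4.0e-04 -1.0e+00]
side 156 [0.0602 0.0604 0.0624 0.0646 0.0715 0.1042]
[[336, 202, 518, -148, 60], [361, 206, 465, -172, 60], [333, 201, 525, -146, 60], [364, 206, 459, -176, 61], [334, 201, 523, -147, 61], [362, 206, 462, -172, 61], [359, 205, 470, -171, 61], [365, 206, 457, -176, 61], [335, 201, 520, -147, 62], [339, 202, 511, -150, 62], [339, 201, 513, -153, 62], [359, 206, 467, -166, 63]]
scene 28 [0.1034 0.1034 0.1059 0.1117 0.1155 0.1244]
[[219, 197, 483, -153, 103], [220, 198, 488, -152, 103], [220, 197, 491, -152, 110], [219, 196, 488, -154, 112], [221, 197, 495, -149, 113], [199, 210, 525, -219, 115], [219, 195, 488, -153, 115], [221, 196, 496, -149, 118], [219, 194, 487, -152, 119], [218, 193, 483, -154, 119], [220, 195, 493, -151, 119], [221, 195, 496, -148, 122]]
```

View pics/z5s.png

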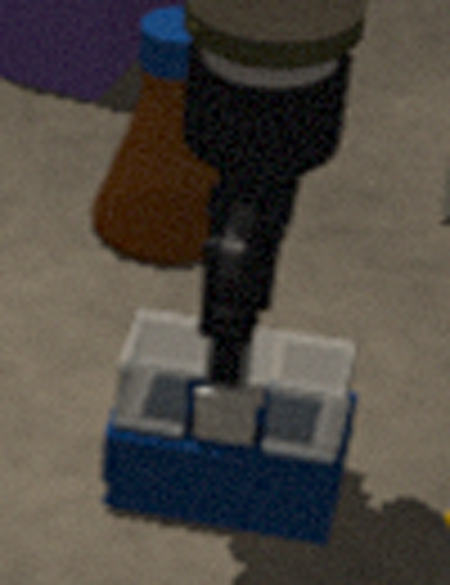

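Run:
```python
from meas import *
p,d,m,o=load('side',5)
for v in range(178,210): print(v,[(p[v,u].max().item(),*(pts('side',m,o,[[u,v]],d)[0]*1000).astype(int).tolist()) for u in (349,351,353)])
```

```text
178 [(34, 482, -138, 149), (16, 482, -146, 145), (9, 464, -125, 165)]
179 [(28, 480, -134, 150), (30, 476, -137, 150), (20, 465, -125, 162)]
180 [(23, 478, -131, 150), (24, 473, -132, 151), (19, 467, -129, 156)]
181 [(2, 476, -129, 149), (9, 472, -130, 151), (12, 465, -127, 156)]
182 [(20, 474, -126, 149), (17, 470, -128, 150), (17, 466, -128, 152)]
183 [(27, 473, -125, 147), (27, 470, -128, 147), (14, 464, -126, 151)]
184 [(12, 473, -124, 145), (12, 470, -128, 145), (21, 463, -125, 149)]
185 [(5, 473, -125, 143), (7, 470, -128, 142), (8, 465, -129, 144)]
186 [(3, 483, -142, 125), (16, 477, -141, 129), (24, 477, -149, 124)]
187 [(24, 482, -140, 124), (17, 477, -141, 126), (22, 477, -150, 121)]
188 [(19, 482, -141, 121), (3, 477, -140, 124), (33, 478, -151, 117)]
189 [(17, 483, -142, 117), (19, 478, -143, 119), (33, 477, -151, 115)]
190 [(16, 482, -142, 115), (12, 476, -140, 119), (37, 476, -149, 114)]
191 [(12, 482, -142, 112), (23, 478, -144, 113), (37, 476, -150, 110)]
192 [(16, 483, -145, 107), (0, 477, -143, 111), (43, 476, -149, 108)]
193 [(1, 482, -143, 106), (12, 476, -142, 11
[... 416 characters left out ...]
(85, 478, -156, 84)]
200 [(82, 488, -155, 76), (82, 483, -156, 78), (78, 478, -156, 80)]
201 [(81, 487, -155, 74), (78, 484, -157, 74), (79, 479, -158, 76)]
202 [(84, 487, -155, 71), (85, 481, -154, 74), (79, 478, -158, 74)]
203 [(81, 487, -154, 69), (82, 483, -156, 69), (77, 477, -156, 73)]
204 [(75, 486, -154, 66), (78, 484, -159, 64), (79, 477, -156, 70)]
205 [(84, 487, -156, 61), (79, 483, -158, 63), (80, 479, -160, 63)]
206 [(84, 487, -156, 59), (80, 481, -156, 62), (86, 479, -161, 60)]
207 [(73, 490, -161, 51), (85, 484, -161, 54), (82, 477, -157, 60)]
208 [(52, 490, -161, 48), (63, 484, -161, 51), (65, 481, -165, 50)]
209 [(48, 486, -156, 50), (36, 482, -158, 51), (41, 479, -163, 50)]
```

Both views put the tips at z ≈ 0.097, which is just above the tab tops. The real finger ends are therefore about 40 mm above the reported TCP. I'll reopen and go down another ~34 mm in small steps, watching the force.

>>> {"api": "jog_arm", "payload": {
  "hand": [-0.9,-0.9,-0.9,-0.9],
  "offset": [
    [0,0,0],
    [0.006,0,0],
    [0.006,0,0],
    [0,0,0]
  ],
  "turn": [0,0,0,0]
}}

```text
time: 5.43
ee_pos: [0.5009, -0.1831, 0.0426]
ee_rot: [0.597, 0.385, 0.591, -0.382]
contact_force: [0.3, -0.9, 0.4]
gripper_width: 0.081
```

>>> {"api": "jog_arm", "payload": {
  "hand": [-0.9,-0.9,-0.9,-0.9],
  "offset": [
    [0.006,0,0],
    [0.006,0,0],
    [0,0,0],
    [0,0,0]
  ],
  "turn": [0,0,0,0]
}}

```text
time: 5.77
ee_pos: [0.5004, -0.183, 0.0282]
ee_rot: [0.596, 0.385, 0.591, -0.382]
contact_force: [0.4, -0.7, 0.4]
gripper_width: 0.0811
```

```bash
cat > tip.py <<'E'
from meas import *
import sys
k=sys.argv[1]; shot('wrist',k)
p,d,m,o=load('wrist',k); M=m['mount']; T=Twc('wrist',m,o)
v,u=np.where((d>.03)&(d<.19)); r_=rays(m,np.c_[u,v])*d[v,u][:,None]
Pt=r_@M[:3,:3].T+M[:3,3]; Pw=r_@T[:3,:3].T+T[:3,3]
g=p[v,u].max(1)
for s in (1,-1):
    q=(g<95)&(np.sign(Pt[:,2])==s)&(abs(Pt[:,2])<.06)&(abs(Pt[:,2])>.02)&(abs(Pt[:,1])<.012)&(Pt[:,0]<-.02)
    inn=Pt[q&(Pt[:,0]<-.05)]
    print(s,'tip x',np.percentile(Pt[q,0],[95,99,100]).round(4),'world z',np.percentile(Pw[q,2],[0,1,5]).round(4),'inner',np.percentile(abs(Pt[q,2]),[1,5]).round(4),'y',Pt[q,1].max().round(4))
E
python3 tip.py 6;  python3 -c "
from h import *
togo(.5003,-.183,.0215,24.2)"
```

```text
wrist 5.7667 [ 0.5004 -0.183   0.0282] zang -65.75 x [ 7.8e-03 -2.0e-04 -1.0e+00]
1 tip x [-0.0544 -0.048  -0.0444] world z [0.0728 0.0764 0.0828] inner [0.0274 0.0376] y 0.012
-1 tip x [-0.0537 -0.0474 -0.0219] world z [0.05   0.0754 0.0818] inner [0.0272 0.0373] y 0.012
t 5.82 pos [ 0.5004 -0.183   0.0282] zang -65.75 tilt [ 7.8e-03 -2.0e-04 -1.0e+00] toolmove [ 0.0067 -0.0002 -0.0001] turn 0.0009 F [ 0.5 -0.8 -0.2] w 0.0811
```

View pics/wrist6.png

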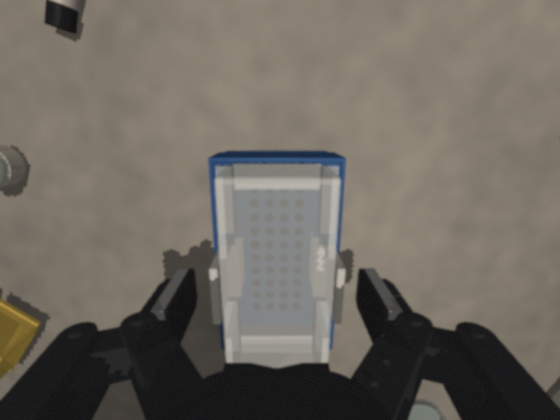

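The tips are at z ≈ 0.074 when open and straddle the tabs evenly. I'll go 7 mm lower and start closing to just before contact.

>>> {"api": "jog_arm", "payload": {
  "hand": [-0.9,-0.7,-0.5,-0.5],
  "offset": [
    [0.006,0,0],
    [0,0,0],
    [0,0,0],
    [0,0,0]
  ],
  "turn": [0,0,0,0],
  "force": 20
}}

```text
time: 6.15
ee_pos: [0.5006, -0.1831, 0.0217]
ee_rot: [0.596, 0.385, 0.591, -0.382]
contact_force: [-0.3, 0.6, -1.0]
gripper_width: 0.0638
```

```bash
python3 tip.py 7;  python3 -c "
from h import *
togo(.5003,-.183,.0215,24.2)"
```

```text
wrist 6.15 [ 0.5006 -0.1831  0.0217] zang -65.76 x [ 8.1e-03 -3.0e-04 -1.0e+00]
1 tip x [-0.0603 -0.048  -0.028 ] world z [0.0499 0.0699 0.0821] inner [0.0269 0.0314] y 0.012
-1 tip x [-0.0593 -0.0477 -0.0272] world z [0.0488 0.0694 0.0809] inner [0.0273 0.0323] y 0.012
t 6.2 pos [ 0.5007 -0.1831  0.0218] zang -65.76 tilt [ 8.2e-03 -4.0e-04 -1.0e+00] toolmove [ 0.0003 -0.0003 -0.0003] turn 0.0007 F [-0.3 -0.2  1. ] w 0.0644
```

View pics/wrist7.png

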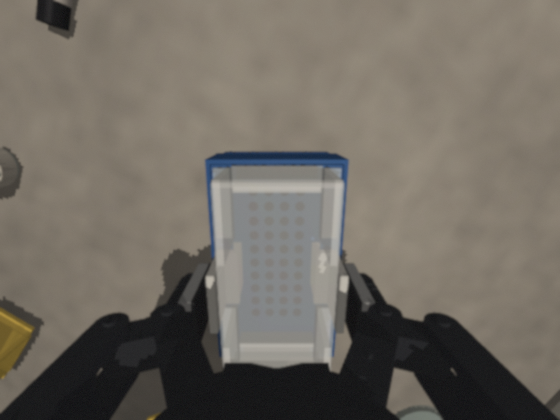

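>>> {"api": "jog_arm", "payload": {
  "hand": [-0.5,-0.45,-0.4,-0.35,-0.3,-0.3],
  "offset": [
    [0.003,0,0],
    [0,0,0],
    [0,0,0],
    [0,0,0],
    [0,0,0],
    [0,0,0]
  ],
  "turn": [0,0,0,0,0,0],
  "force": 20
}}

```text
time: 6.7
ee_pos: [0.5011, -0.1834, 0.0196]
ee_rot: [0.597, 0.386, 0.591, -0.382]
contact_force: [-0.0, -0.9, 3.5]
gripper_width: 0.056
```

>>> {"api": "jog_arm", "payload": {
  "hand": [-0.25,-0.22,-0.19,-0.16,-0.16,-0.16],
  "offset": [
    [0,0,0],
    [0,0,0],
    [0,0,0],
    [0,0,0],
    [0,0,0],
    [0,0,0]
  ],
  "turn": [0,0,0,0,0,0]
}}

```text
time: 7.2
ee_pos: [0.501, -0.1833, 0.0203]
ee_rot: [0.597, 0.386, 0.591, -0.382]
contact_force: [-0.8, 0.3, 5.6]
gripper_width: 0.0498
```

```bash
python3 tip.py 8;  python3 -c "
from h import *
togo(.5003,-.183,.0215,24.2)"
```

```text
wrist 7.2 [ 0.501  -0.1833  0.0203] zang -65.78 x [ 1.010e-02 -6.000e-04 -9.999e-01]
1 tip x [-0.0647 -0.0494 -0.0291] world z [0.0495 0.0699 0.0852] inner [0.0243 0.0257] y 0.012
-1 tip x [-0.0646 -0.0484 -0.0286] world z [0.0488 0.0686 0.0848] inner [0.0252 0.0266] y 0.012
t 7.25 pos [ 0.501  -0.1833  0.0203] zang -65.77 tilt [ 1.010e-02 -5.000e-04 -9.999e-01] toolmove [-0.0012 -0.0006 -0.0005] turn 0.0005 F [-0.7  0.1  4.8] w 0.0499
```

View pics/wrist8.png

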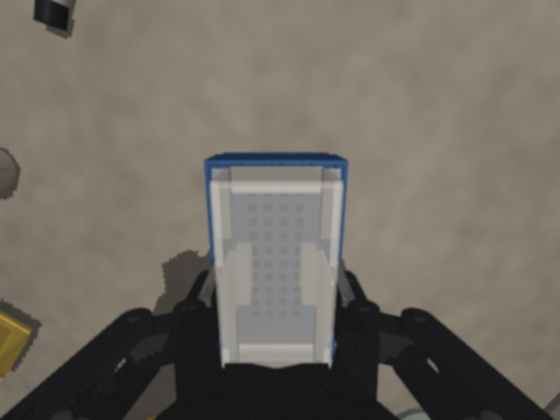

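The width is 49.9 mm, so both tabs are essentially fully in. I'll grip firmly and lift gently.

>>> {"api": "jog_arm", "payload": {
  "hand": [0,0,0,0],
  "offset": [
    [0,0,0],
    [0,0,0],
    [0,0,0],
    [0,0,0]
  ],
  "turn": [0,0,0,0],
  "force": 22
}}

```text
time: 7.58
ee_pos: [0.501, -0.1832, 0.0203]
ee_rot: [0.597, 0.386, 0.591, -0.382]
contact_force: [-1.3, 0.3, 6.1]
gripper_width: 0.0496
```

>>> {"api": "jog_arm", "payload": {
  "hand": [0,0,0,0,0,0],
  "offset": [
    [-0.003,0,0],
    [-0.003,0,0],
    [-0.003,0,0],
    [-0.003,0,0],
    [-0.003,0,0],
    [-0.003,0,0]
  ],
  "turn": [0,0,0,0,0,0]
}}

```text
time: 8.08
ee_pos: [0.5003, -0.1829, 0.0386]
ee_rot: [0.596, 0.385, 0.591, -0.382]
contact_force: [-0.1, -1.3, -2.4]
gripper_width: 0.0496
```

```bash
python3 tip.py 9;  python3 -c "
from h import *
shot('side',9)
togo(.5003,-.183,.1,24.2)
p=cv2.imread('pics/side9.png');cv2.imwrite('pics/z9s.png',cv2.resize(p[100:250,290:400],None,fx=4,fy=4,interpolation=2))"
```

```text
wrist 8.0833 [ 0.5003 -0.1829  0.0386] zang -65.75 x [ 8.1e-03 -1.0e-04 -1.0e+00]
1 tip x [-0.0651 -0.0499 -0.0419] world z [0.0806 0.0886 0.1038] inner [0.0243 0.0257] y 0.012
-1 tip x [-0.0651 -0.0499 -0.0406] world z [0.0791 0.0884 0.1036] inner [0.0251 0.0266] y 0.012
side 8.1333 [ 0.5006 -0.183   0.0391] zang -65.75 x [ 8.8e-03 -3.0e-04 -1.0e+00]
t 8.18 pos [ 0.5006 -0.183   0.0388] zang -65.75 tilt [ 8.9e-03 -4.0e-04 -1.0e+00] toolmove [-0.0612  0.0002  0.0001] turn 0.0009 F [ 0.3 -0.2 -1.1] w 0.0493
```

View pics/z9s.png

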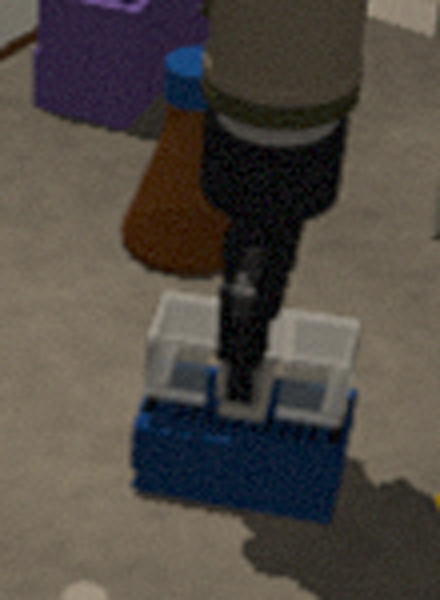

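View pics/wrist9.png

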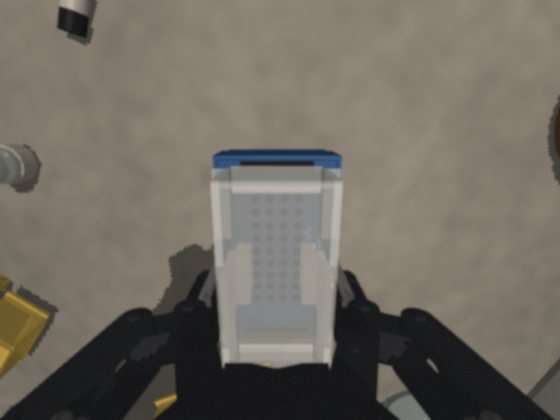

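The cover came off the rack: it keeps its size in the wrist view while the rack shrinks. I'll lift it higher.

>>> {"api": "jog_arm", "payload": {
  "hand": [0,0,0,0,0,0,0],
  "offset": [
    [-0.005,0,0],
    [-0.012,0,0],
    [-0.015,0,0],
    [-0.015,0,0],
    [-0.015,0,0],
    [-0.01,0,0],
    [-0.004,0,0]
  ],
  "turn": [0,0,0,0,0,0,0]
}}

```text
time: 8.77
ee_pos: [0.4983, -0.1826, 0.118]
ee_rot: [0.595, 0.385, 0.592, -0.383]
contact_force: [0.4, -0.3, -1.3]
gripper_width: 0.0498
```

```bash
cat > cov.py <<'E'
# cover in tool frame from wrist depth: fit top plane
from meas import *
import sys
k=sys.argv[1]; shot('wrist',k)
p,d,m,o=load('wrist',k); M=m['mount']; T=Twc('wrist',m,o)
v,u=np.where((d>.03)&(d<.3)); r_=rays(m,np.c_[u,v])*d[v,u][:,None]
Pt=r_@M[:3,:3].T+M[:3,3]; Pw=r_@T[:3,:3].T+T[:3,3]
x0=float(sys.argv[2]) if len(sys.argv)>2 else -.070
q=(abs(Pt[:,0]-x0)<.006)&(abs(Pt[:,2])<.0245)&(Pt[:,1]>-.07)&(Pt[:,1]<.07)&(u>205)&(u<350)
S=Pt[q]
for _ in range(4):
    c,*_r=np.linalg.lstsq(np.c_[S[:,1:],np.ones(len(S))],S[:,0],rcond=None); res=S[:,0]-np.c_[S[:,1:],np.ones(len(S))]@c
    S=S[abs(res)<2.5*res.std()+1e-4]
print("plane x=a*y+b*z+c",c.round(4),len(S),"y range",np.percentile(S[:,1],[.5,99.5]).round(4),"z range",np.percentile(S[:,2],[.5,99.5]).round(4))
print("  y at far end per z:",[np.percentile(S[abs(S[:,2]-z)<.003,1],99).round(4) for z in (-.018,-.006,.006,.018)])
W=S@np.linalg.inv(M[:3,:3]).T*0 # unused
A=zang(o)[1]; n=A@np.array([-1,c[0],c[1]]); n/=np.linalg.norm(n); print("cover up normal world",n.round(4))
P0=A@np.array([c[2],0,0])+o["ee_pos"]; print("top above TCP, world",P0.round(4),"origin z",(P0[2]-.038).round(4))
E
python3 cov.py 10
```

```text
wrist 8.7667 [ 0.4983 -0.1826  0.118 ] zang -65.77 x [ 4.9e-03  8.0e-04 -1.0e+00]
plane x=a*y+b*z+c [ 0.0076  0.0048 -0.0688] 21701 y range [-0.026   0.0569] z range [-0.0242  0.0241]
  y at far end per z: [np.float64(0.0566), np.float64(0.0567), np.float64(0.0565), np.float64(0.0566)]
cover up normal world [ 0.0039 -0.0021  1.    ]
top above TCP, world [ 0.4979 -0.1827  0.1868] origin z 0.1488
```

View pics/wrist10.png

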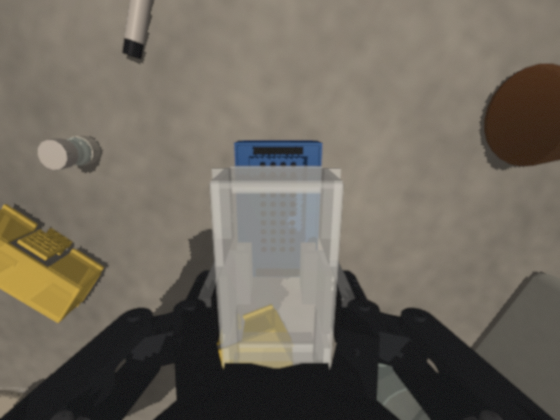

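The cover hangs level, with its normal within 0.005 rad of vertical, and it is centred in the hand with its far edge at 56.6 mm against 57. I'll raise it and carry it to a spot from which the wrist camera can see rack_b past the cover.

>>> {"api": "jog_arm", "payload": {
  "hand": [0,0,0,0,0,0,0,0],
  "offset": [
    [-0.01,0,0],
    [-0.02,0,0],
    [-0.02,0,0],
    [-0.02,0,0],
    [-0.02,0,0],
    [-0.01,0,0],
    [0,0.003,-0.01],
    [0,0.005,-0.02]
  ],
  "turn": [0.03,0.03,0.03,0.028,0,0,0,0]
}}

```text
time: 9.48
ee_pos: [0.4944, -0.1532, 0.219]
ee_rot: [0.568, 0.422, 0.568, -0.421]
contact_force: [1.0, 1.0, -1.8]
gripper_width: 0.0494
```

>>> {"api": "jog_arm", "payload": {
  "hand": [0,0,0,0,0,0,0,0,0,0,0,0],
  "offset": [
    [0,0.007,-0.028],
    [0,0.007,-0.028],
    [0,0.007,-0.028],
    [0,0.007,-0.028],
    [0,0.007,-0.028],
    [0,0.007,-0.028],
    [0,0.007,-0.028],
    [0,0.007,-0.028],
    [0,0.006,-0.028],
    [0,0.004,-0.02],
    [0,0.002,-0.01],
    [0,0,0]
  ],
  "turn": [0,0,0,0,0,0,0,0,0,0,0,0]
}}

```text
time: 10.48
ee_pos: [0.4656, 0.161, 0.2059]
ee_rot: [0.565, 0.416, 0.574, -0.423]
contact_force: [0.6, 0.9, -1.6]
gripper_width: 0.0496
```

```bash
python3 cov.py 11;python3 -c "
from h import *
togo(.472,.1475,.22,17.5)"
```

```text
wrist 10.4833 [0.4656 0.161  0.2059] zang -72.74 x [-1.580e-02 -5.000e-04 -9.999e-01]
plane x=a*y+b*z+c [ 0.0079  0.0045 -0.0689] 21665 y range [-0.026   0.0568] z range [-0.0242  0.0241]
  y at far end per z: [np.float64(0.0566), np.float64(0.0565), np.float64(0.0565), np.float64(0.0565)]
cover up normal world [ 0.0247 -0.0015  0.9997]
top above TCP, world [0.4667 0.161  0.2747] origin z 0.2367
t 10.53 pos [0.4656 0.1598 0.2058] zang -72.78 tilt [-0.0161 -0.001  -0.9999] toolmove [-0.0143  0.0023  0.0136] turn -0.005 F [ 0.2 -0.4  0.2] w 0.0497
```

View pics/wrist11.png

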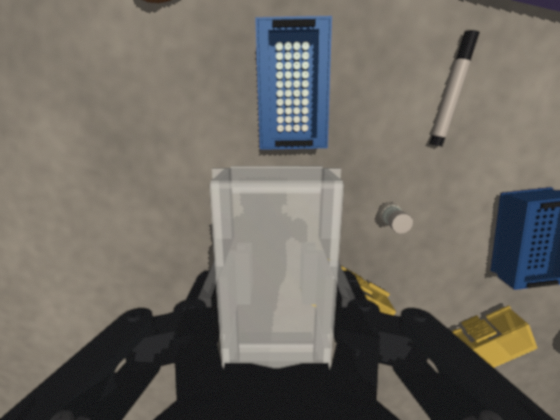

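The wrist view shows rack_b whole at (294,83), with its end seal strips at (294,22) and (294,143). I'll measure its rim, seals and frame height.

```bash
cat > mb.py <<'E'
from meas import *
import sys
k=sys.argv[1]; u0,u1,v0,v1=map(int,sys.argv[2:6])
p,d,m,o=load('wrist',k)
v,u=np.where(d>0.05); P=pts('wrist',m,o,np.c_[u,v],d)
w=(u>u0)&(u<u1)&(v>v0)&(v<v1); P=P[w];u=u[w];v=v[w]
h,e=np.histogram(P[:,2],bins=np.arange(0.03,.09,.001)); print({round(float(e[i]),3):int(h[i]) for i in range(len(h)) if h[i]>25})
zt=float(sys.argv[6]); S=P[(P[:,2]>zt-.0035)&(P[:,2]<zt+.007)]; print("rim+seal",rect(S),len(S))
rim=P[abs(P[:,2]-zt)<.0025]; print("rim z",np.median(rim[:,2]).round(4), rect(rim))
c,s,a=rect(S); a=np.radians(a); ex=np.array([np.cos(a),np.sin(a)]);ey=np.array([-ex[1],ex[0]])
q=P[:,:2]*1000-c; X=q@ex;Y=q@ey; 
g=p[v,u].max(1)
seal=(g<50)&(abs(abs(X)-54.5)<4)&(abs(Y)<20)
for sg in (1,-1):
    kk=seal&(np.sign(X)==sg); print("seal",sg,kk.sum(),np.median(P[kk,2]).round(4),np.median(X[kk]).round(1),np.median(Y[kk]).round(1))
inn=(abs(X)<45)&(abs(Y)<30)&(P[:,2]<.045)
print("hollow Y",np.percentile(Y[inn],[1,99]).round(1))
bgr=p[v,u].astype(int); tips=(bgr.min(1)>120)&(abs(X)<48)&(abs(Y)<24); T=P[tips]; print("tips",tips.sum(),rect(T[T[:,2]>.03]),np.median(T[:,2]))
E
python3 mb.py 11 245 340 8 160 .066
```

```text
{0.03: 493, 0.031: 1565, 0.032: 1283, 0.033: 231, 0.034: 34, 0.037: 38, 0.038: 257, 0.039: 626, 0.04: 407, 0.041: 85, 0.061: 53, 0.062: 179, 0.063: 944, 0.064: 1752, 0.065: 733, 0.066: 109, 0.067: 151, 0.068: 280, 0.069: 119}
rim+seal (array([574.3, 178.1]), array([121.4,  71.2]), 18.52) 4225
rim z 0.0646 (array([574.1, 178.2]), array([121. ,  71.3]), 18.41)
seal 1 257 0.0682 53.6 -0.5
seal -1 152 0.0687 -54.4 1.0
hollow Y [-26.4  24.1]
tips 2029 (array([574.9, 178.4]), array([90.8, 36.3]), 18.05) 0.03919067109888158
```

The arm was still drifting in that frame, so I'll settle it and measure again.

>>> {"api": "jog_arm", "payload": {
  "hand": [0,0,0,0,0],
  "offset": [
    [-0.006,0,0.005],
    [0,0,0],
    [0,0,0],
    [0,0,0],
    [0,0,0]
  ],
  "turn": [0,0,0,0,0]
}}

```text
time: 10.95
ee_pos: [0.4675, 0.1481, 0.212]
ee_rot: [0.563, 0.417, 0.572, -0.426]
contact_force: [0.0, 0.4, -1.7]
gripper_width: 0.0498
```

```bash
python3 cov.py 12;python3 mb.py 12 235 350 4 162 .0645; python3 -c "
from h import *
togo(.574,.178,.1,18.3)
p=cv2.imread('pics/wrist12.png');cv2.imwrite('pics/z12.png',cv2.resize(p[0:170,220:360],None,fx=3.5,fy=3.5,interpolation=2))"
```

```text
wrist 10.95 [0.4675 0.1481 0.212 ] zang -73.24 x [-0.0168 -0.0031 -0.9999]
plane x=a*y+b*z+c [ 0.0078  0.005  -0.0689] 21634 y range [-0.0261  0.0568] z range [-0.0243  0.0241]
  y at far end per z: [np.float64(0.0565), np.float64(0.0565), np.float64(0.0565), np.float64(0.0565)]
cover up normal world [2.570e-02 6.000e-04 9.997e-01]
top above TCP, world [0.4687 0.1483 0.2808] origin z 0.2428
{0.03: 469, 0.031: 1544, 0.032: 1186, 0.033: 253, 0.037: 43, 0.038: 257, 0.039: 608, 0.04: 410, 0.041: 71, 0.06: 56, 0.061: 67, 0.062: 180, 0.063: 922, 0.064: 1666, 0.065: 689, 0.066: 99, 0.067: 159, 0.068: 250, 0.069: 116}
rim+seal (array([574.1, 178.4]), array([121.2,  70.9]), 18.55) 4166
rim z 0.0644 (array([574.1, 178.4]), array([121.2,  70.9]), 18.55)
seal 1 246 0.0683 53.6 -0.8
seal -1 138 0.0685 -54.5 0.3
hollow Y [-25.  25.]
tips 1953 (array([574.8, 178.7]), array([90.4, 36. ]), 18.57) 0.03921995653919136
t 11.0 pos [0.4676 0.148  0.212 ] zang -73.25 tilt [-0.0167 -0.0032 -0.9999] toolmove [0.1101 0.1125 0.0021] turn -0.0271 F [-0.4 -0.6 -0.8] w 0.0497
```

View pics/z12.png

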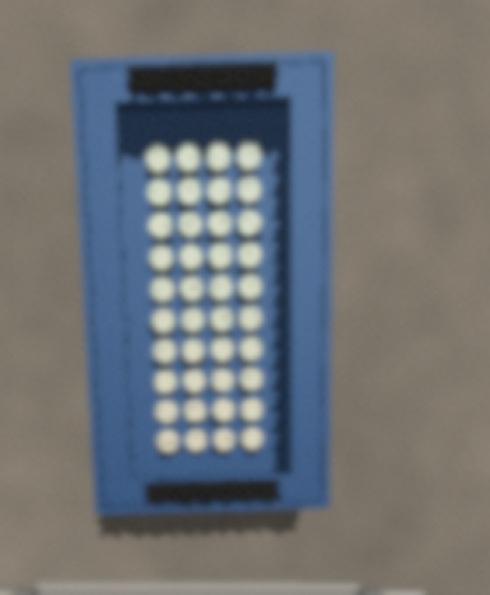

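Settled figures for rack_b are a centre of (574.3, 178.5), a yaw of 18.5° and the rim at z ≈ 0.0644, so the frame is about 14 mm up. The seals are 4 mm higher, and rim and tips agree within 1 mm. I'll move over it.

>>> {"api": "jog_arm", "payload": {
  "hand": [0,0,0,0,0,0,0,0,0,0,0,0],
  "offset": [
    [0,0.006,0],
    [0.005,0.011,0],
    [0.005,0.011,0],
    [0.01,0.012,0],
    [0.01,0.012,0],
    [0.01,0.012,0],
    [0.01,0.012,0],
    [0.01,0.012,0],
    [0.01,0.012,0],
    [0.005,0.006,0],
    [0,0,0],
    [0,0,0]
  ],
  "turn": [-0.03,0,0,0,0,0,0,0,0,0,0,0]
}}

```text
time: 12.0
ee_pos: [0.5785, 0.1826, 0.1255]
ee_rot: [0.568, 0.411, 0.576, -0.42]
contact_force: [0.4, 0.2, -0.7]
gripper_width: 0.0496
```

```bash
python3 cov.py 13; python3 -c "
from h import *
togo(.5743,.1785,.0585,18.5)"
```

```text
wrist 12.0 [0.5785 0.1826 0.1255] zang -72.04 x [-0.0166 -0.003  -0.9999]
plane x=a*y+b*z+c [ 0.0078  0.0045 -0.0688] 21628 y range [-0.026   0.0568] z range [-0.0242  0.0241]
  y at far end per z: [np.float64(0.0565), np.float64(0.0565), np.float64(0.0565), np.float64(0.0564)]
cover up normal world [0.0254 0.0011 0.9997]
top above TCP, world [0.5796 0.1828 0.1943] origin z 0.1563
t 12.05 pos [0.5783 0.1826 0.1257] zang -72.04 tilt [-0.0166 -0.0029 -0.9999] toolmove [ 0.0673 -0.0039  0.0028] turn -0.0094 F [ 0.6 -0.9 -0.5] w 0.0499
```

View pics/wrist13.png

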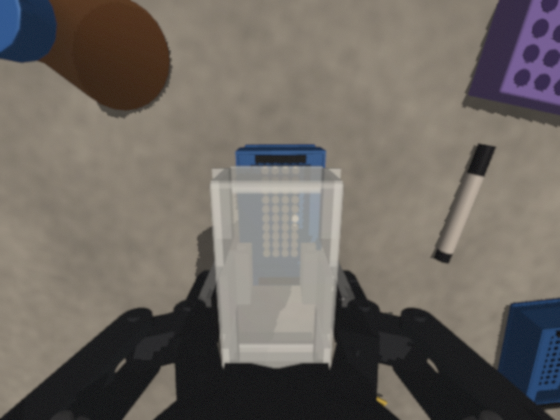

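>>> {"api": "jog_arm", "payload": {
  "hand": [0,0,0,0,0,0,0,0],
  "offset": [
    [0.005,-0.002,0.001],
    [0.008,-0.002,0.002],
    [0.01,0,0],
    [0.01,0,0],
    [0.01,0,0],
    [0.008,0,0],
    [0,0,0],
    [0,0,0]
  ],
  "turn": [-0.01,0,0,0,0,0,0,0]
}}

```text
time: 12.72
ee_pos: [0.5724, 0.1773, 0.0709]
ee_rot: [0.57, 0.409, 0.578, -0.417]
contact_force: [0.1, -0.4, -1.0]
gripper_width: 0.0495
```

```bash
python3 cov.py 14; python3 -c "
from h import *
shot('side',14)
togo(.5743,.1785,.0585,18.5)"
```

```text
wrist 12.7167 [0.5724 0.1773 0.0709] zang -71.44 x [-0.0161 -0.0021 -0.9999]
plane x=a*y+b*z+c [ 0.0079  0.0043 -0.0688] 21641 y range [-0.0262  0.0567] z range [-0.0242  0.0241]
  y at far end per z: [np.float64(0.0565), np.float64(0.0565), np.float64(0.0566), np.float64(0.0565)]
cover up normal world [2.510e-02 6.000e-04 9.997e-01]
top above TCP, world [0.5735 0.1774 0.1397] origin z 0.1017
side 12.7667 [0.5723 0.1773 0.071 ] zang -71.43 x [-0.0163 -0.0022 -0.9999]
t 12.82 pos [0.5726 0.1774 0.0714] zang -71.43 tilt [-0.0156 -0.0019 -0.9999] toolmove [ 0.0129  0.0022 -0.0004] turn 0.0013 F [-0.1  0.1 -1.2] w 0.0496
```

View pics/wrist14.png

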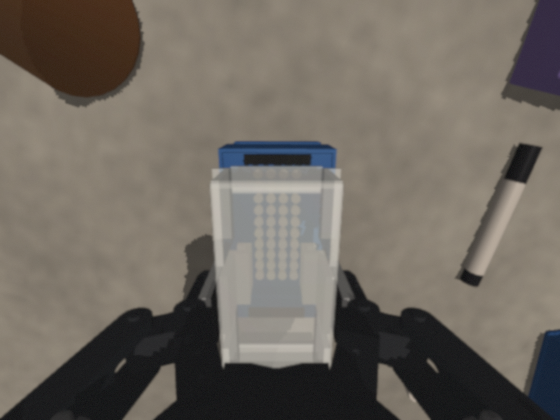

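View pics/side14.png

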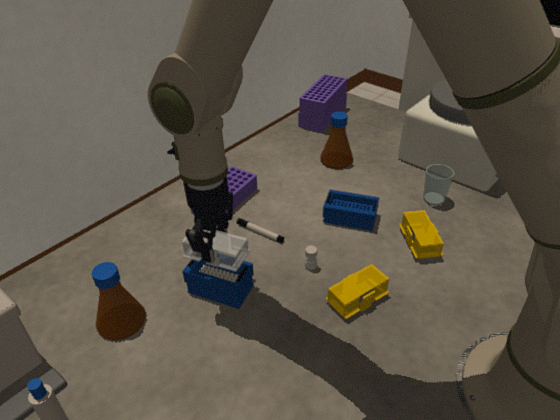

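The cover is level above rack_b with rack_a bare behind it. I'll check the alignment in the same frame from the visible rim end and the tips seen through the cover.

```bash
cat > al.py <<'E'
from meas import *
import sys
k=sys.argv[1]; p,d,m,o=load('wrist',k); M=m['mount'];T=Twc('wrist',m,o)
v,u=np.where((d>.05)&(d<.4)); r_=rays(m,np.c_[u,v])*d[v,u][:,None]
Pt=r_@M[:3,:3].T+M[:3,3]; Pw=r_@T[:3,:3].T+T[:3,3]
q=(abs(Pw[:,2]-.0645)<.005)&(abs(Pt[:,2])<.06)&(Pt[:,1]>.03)&(v<170)
S=Pt[q]; print(len(S),"y max",np.percentile(S[:,1],[98,99.5,100]).round(4),"z",np.percentile(S[:,2],[0,.5,99.5,100]).round(4))
for z in (-.03,-.02,-.01,.01,.02,.03): print(z,"far edge y",np.percentile(S[abs(S[:,2]-z)<.003,1],99).round(4))
g=p[v,u].max(1); s=q&(g<50); print("seal y",np.percentile(Pt[s,1],[2,50,98]).round(4),"z",np.percentile(Pt[s,2],[2,50,98]).round(4),"wz",np.median(Pw[s,2]).round(4))
# tips by colour, ray onto z=.04
b=p[:,:,0].astype(int);hsv=cv2.cvtColor(p,cv2.COLOR_BGR2HSV)
E
python3 al.py 14
```

```text
2100 y max [0.0626 0.0627 0.0628] z [-0.0355 -0.0351  0.0349  0.0354]
-0.03 far edge y 0.0627
-0.02 far edge y 0.0627
-0.01 far edge y 0.0626
0.01 far edge y 0.0626
0.02 far edge y 0.0626
0.03 far edge y 0.0625
seal y [0.0543 0.0568 0.0592] z [-0.0184  0.0006  0.0183] wz 0.0685
```

The rack is centred at tool (y +2.2 mm, z -0.1 mm) and the yaw matches. I'll shift y by 2.8 mm and come down to just above the seals.

>>> {"api": "jog_arm", "payload": {
  "hand": [0,0,0,0,0,0],
  "offset": [
    [0,0.0028,0],
    [0.005,0,0],
    [0.005,0,0],
    [0.004,0,0],
    [0,0,0],
    [0,0,0]
  ],
  "turn": [0,0,0,0,0,0]
}}

```text
time: 13.32
ee_pos: [0.5766, 0.179, 0.0574]
ee_rot: [0.571, 0.41, 0.578, -0.416]
contact_force: [0.2, -0.3, -1.1]
gripper_width: 0.0497
```

```bash
python3 cov.py 15; python3 al.py 15; python3 -c "
from h import *
togo(.5743,.1785,.0585,18.5)"
```

```text
wrist 13.3167 [0.5766 0.179  0.0574] zang -71.41 x [-1.270e-02 -8.000e-04 -9.999e-01]
plane x=a*y+b*z+c [ 0.0079  0.0041 -0.0688] 21605 y range [-0.0261  0.0567] z range [-0.0242  0.0241]
  y at far end per z: [np.float64(0.0565), np.float64(0.0565), np.float64(0.0565), np.float64(0.0563)]
cover up normal world [ 2.150e-02 -6.000e-04  9.998e-01]
top above TCP, world [0.5775 0.179  0.1261] origin z 0.0881
988 y max [0.058  0.0581 0.0582] z [-0.0351 -0.0349  0.0353  0.0356]
-0.03 far edge y 0.0581
-0.02 far edge y 0.0581
-0.01 far edge y 0.058
0.01 far edge y 0.0578
0.02 far edge y 0.0578
0.03 far edge y 0.0578
t 13.37 pos [0.5765 0.179  0.0573] zang -71.41 tilt [-1.280e-02 -8.000e-04 -9.999e-01] toolmove [-0.0011 -0.0023 -0.0003] turn 0.0016 F [-0.   0.5 -1.1] w 0.0499Traceback (most recent call last):
  File "al.py", line 9, in <module>
    g=p[v,u].max(1); s=q&(g<50); print("seal y",np.percentile(Pt[s,1],[2,50,98]).round(4),"z",np.percentile(Pt[s,2],[2,50,98]).round(4),"wz",np.median(Pw[s,2]).round(4))
                                                ~~~~~~~~~~~~~^^^^^^^^^^^^^^^^^^^
    return _quantile_unchecked(
        a, q, axis, out, overwrite_input, method, keepdims, weights)
    return _ureduce(a,
                    func=_quantile_ureduce_func,
    ...<5 lines>...
                    overwrite_input=overwrite_input,
                    method=method)
    r = func(a, **kwargs)
    result = _quantile(arr,
                       quantiles=q,
    ...<2 lines>...
                       out=out,
                       weights=wgt)
    slices_having_nans = np.isnan(arr[-1, ...])
                                  ~~~^^^^^^^^^
IndexError: index -1 is out of bounds for axis 0 with size 0
```

>>> {"api": "jog_arm", "payload": {
  "hand": [0,0,0,0],
  "offset": [
    [0.002,-0.0014,0],
    [0.002,0,0],
    [0,0,0],
    [0,0,0]
  ],
  "turn": [0,0,0,0]
}}

```text
time: 13.7
ee_pos: [0.575, 0.1785, 0.0532]
ee_rot: [0.571, 0.41, 0.578, -0.415]
contact_force: [0.0, 0.3, -1.7]
gripper_width: 0.0497
```

```bash
python3 cov.py 16; python3 al.py 16 2>/dev/null; python3 -c "
from h import *
togo(.5755,.1785,.0585,18.5)"
```

```text
wrist 13.7 [0.575  0.1785 0.0532] zang -71.42 x [-1.260e-02 -7.000e-04 -9.999e-01]
plane x=a*y+b*z+c [ 0.008   0.0048 -0.0688] 21643 y range [-0.0261  0.0567] z range [-0.0242  0.0241]
  y at far end per z: [np.float64(0.0565), np.float64(0.0565), np.float64(0.0565), np.float64(0.0565)]
cover up normal world [ 0.0217 -0.0013  0.9998]
top above TCP, world [0.5759 0.1785 0.122 ] origin z 0.084
1285 y max [0.0596 0.0597 0.0598] z [-0.0353 -0.035   0.0352  0.0355]
-0.03 far edge y 0.0597
-0.02 far edge y 0.0596
-0.01 far edge y 0.0597
0.01 far edge y 0.0595
0.02 far edge y 0.0595
0.03 far edge y 0.0594
seal y [0.0561 0.0563 0.0564] z [-0.0168 -0.      0.0108] wz 0.0683
t 13.75 pos [0.575  0.1785 0.0532] zang -71.41 tilt [-1.260e-02 -8.000e-04 -9.999e-01] toolmove [-0.0053  0.0004  0.0001] turn 0.0016 F [-1.   0.7 -1.1] w 0.0494
```

The rack is at y = -0.9 mm and the cover at -0.8 mm, so they are aligned. I'll go down slowly.

>>> {"api": "jog_arm", "payload": {
  "hand": [0,0,0,0],
  "offset": [
    [0.002,0,0],
    [0.002,0,0],
    [0.002,0,0],
    [0.001,0,0]
  ],
  "turn": [0,0,0,0]
}}

```text
time: 14.08
ee_pos: [0.5753, 0.1786, 0.046]
ee_rot: [0.571, 0.41, 0.577, -0.415]
contact_force: [0.8, 0.8, -1.2]
gripper_width: 0.0495
```

>>> {"api": "jog_arm", "payload": {
  "hand": [0,0,0],
  "offset": [
    [0.0015,0,0],
    [0.0015,0,0],
    [0.001,0,0]
  ],
  "turn": [0,0,0]
}}

```text
time: 14.33
ee_pos: [0.5752, 0.1786, 0.0414]
ee_rot: [0.571, 0.41, 0.577, -0.415]
contact_force: [-0.9, -0.1, -1.9]
gripper_width: 0.0498
```

The hooks are inside the opening, with the cover origin at ≈ 0.072, and nothing touches. I'll continue in 1 mm steps.

>>> {"api": "jog_arm", "payload": {
  "hand": [0,0,0],
  "offset": [
    [0.001,0,0],
    [0.001,0,0],
    [0.001,0,0]
  ],
  "turn": [0,0,0]
}}

```text
time: 14.58
ee_pos: [0.5752, 0.1786, 0.0381]
ee_rot: [0.571, 0.41, 0.577, -0.415]
contact_force: [-1.5, -0.6, 1.7]
gripper_width: 0.0498
```

>>> {"api": "jog_arm", "payload": {
  "hand": [0,0],
  "offset": [
    [0.001,0,0],
    [0.001,0,0]
  ],
  "turn": [0,0]
}}

```text
time: 14.75
ee_pos: [0.5753, 0.1786, 0.0364]
ee_rot: [0.571, 0.41, 0.577, -0.415]
contact_force: [-1.9, -0.4, 3.8]
gripper_width: 0.0498
```

```bash
python3 cov.py 17; python3 -c "
from h import *
togo(.5755,.1785,.0585,18.5)"
```

```text
wrist 14.75 [0.5753 0.1786 0.0364] zang -71.42 x [-1.150e-02 -3.000e-04 -9.999e-01]
plane x=a*y+b*z+c [ 0.0046  0.0041 -0.0688] 21628 y range [-0.0261  0.0567] z range [-0.0243  0.0241]
  y at far end per z: [np.float64(0.0565), np.float64(0.0564), np.float64(0.0564), np.float64(0.0564)]
cover up normal world [ 0.0172 -0.0022  0.9999]
top above TCP, world [0.5761 0.1786 0.1052] origin z 0.0672
t 14.8 pos [0.5752 0.1786 0.0363] zang -71.42 tilt [-1.160e-02 -3.000e-04 -9.999e-01] toolmove [-0.0222 -0.      0.0001] turn 0.0014 F [-1.7 -0.3  3.4] w 0.0498
```

The seal has been picked up, with about 4.5 N bearing and the origin at 0.0672. I'll keep going toward fully down.

>>> {"api": "jog_arm", "payload": {
  "hand": [0,0],
  "offset": [
    [0.001,0,0],
    [0.001,0,0]
  ],
  "turn": [0,0]
}}

```text
time: 14.97
ee_pos: [0.5752, 0.1787, 0.0348]
ee_rot: [0.571, 0.41, 0.577, -0.415]
contact_force: [-1.5, 0.1, 6.1]
gripper_width: 0.0495
```

>>> {"api": "jog_arm", "payload": {
  "hand": [0,0],
  "offset": [
    [0.001,0,0],
    [0.0005,0,0]
  ],
  "turn": [0,0]
}}

```text
time: 15.13
ee_pos: [0.575, 0.1785, 0.0338]
ee_rot: [0.571, 0.411, 0.577, -0.415]
contact_force: [-3.8, -0.3, 10.0]
gripper_width: 0.0493
```

```bash
python3 cov.py 18; python3 -c "
from h import *
togo(.5755,.1785,.0585,18.5)"
```

```text
wrist 15.1333 [0.575  0.1785 0.0338] zang -71.43 x [-1.120e-02  3.000e-04 -9.999e-01]
plane x=a*y+b*z+c [-0.0057  0.0034 -0.0689] 21614 y range [-0.0262  0.0567] z range [-0.0242  0.0241]
  y at far end per z: [np.float64(0.0563), np.float64(0.0565), np.float64(0.0565), np.float64(0.0565)]
cover up normal world [ 0.0069 -0.0054  1.    ]
top above TCP, world [0.5758 0.1785 0.1027] origin z 0.0647
t 15.18 pos [0.575  0.1785 0.0339] zang -71.43 tilt [-1.120e-02  3.000e-04 -9.999e-01] toolmove [-0.0246  0.0002  0.    ] turn 0.0012 F [-2.4 -0.8  8.3] w 0.0492
```

The cover is level and down on the rim (z 0.0647, ≈ 9 N). I'll keep a light downward push while letting the tabs out gradually.

>>> {"api": "jog_arm", "payload": {
  "hand": [0,-0.15,-0.2,-0.25,-0.3,-0.35],
  "offset": [
    [0.0012,0,0],
    [0.0012,0,0],
    [0.0012,0,0],
    [0.0012,0,0],
    [0.0012,0,0],
    [0,0,0]
  ],
  "turn": [0,0,0,0,0,0]
}}

```text
time: 15.68
ee_pos: [0.5752, 0.1786, 0.0322]
ee_rot: [0.571, 0.412, 0.577, -0.414]
contact_force: [-2.0, -0.3, 5.5]
gripper_width: 0.058
```

```bash
python3 cov.py 19; python3 -c "
from h import *
togo(.5755,.1785,.0585,18.5)"
```

```text
wrist 15.6833 [0.5752 0.1786 0.0322] zang -71.41 x [-0.0091  0.0025 -1.    ]
plane x=a*y+b*z+c [-0.0069 -0.0018 -0.071 ] 21673 y range [-0.0244  0.0564] z range [-0.0243  0.0238]
  y at far end per z: [np.float64(0.0563), np.float64(0.0562), np.float64(0.0562), np.float64(0.0561)]
cover up normal world [ 0.002  -0.0029  1.    ]
top above TCP, world [0.5758 0.1784 0.1032] origin z 0.0652
t 15.73 pos [0.5751 0.1786 0.0323] zang -71.42 tilt [-0.0091  0.0025 -1.    ] toolmove [-0.0262  0.0001  0.0001] turn 0.0014 F [-2.  -0.9  5.8] w 0.0577
```

View pics/wrist19.png

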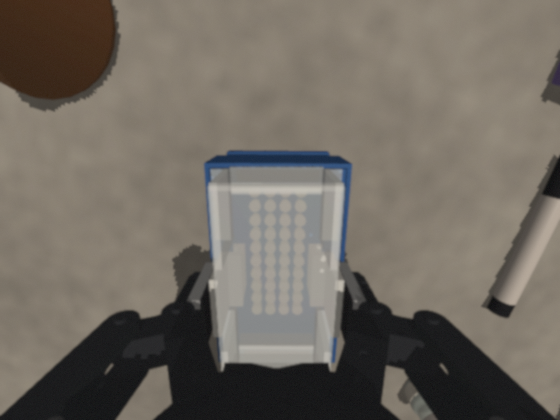

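With 57.8 mm between the fingers and the cover still at z 0.065, the hooks are under the lips. I'll open fully.

>>> {"api": "jog_arm", "payload": {
  "hand": [-0.42,-0.5,-0.6,-0.8,-0.9,-0.9],
  "offset": [
    [0,0,0],
    [0,0,0],
    [0,0,0],
    [0,0,0],
    [0,0,0],
    [0,0,0]
  ],
  "turn": [0,0,0,0,0,0]
}}

```text
time: 16.23
ee_pos: [0.5755, 0.1788, 0.032]
ee_rot: [0.571, 0.412, 0.577, -0.414]
contact_force: [0.1, 0.1, 0.9]
gripper_width: 0.0813
```

```bash
python3 cov.py 20; python3 -c "
from h import *
togo(.5755,.1785,.0585,18.5)"
```

```text
wrist 16.2333 [0.5755 0.1788 0.032 ] zang -71.41 x [-0.0084  0.0026 -1.    ]
plane x=a*y+b*z+c [-0.0076 -0.0033 -0.073 ] 21712 y range [-0.0226  0.056 ] z range [-0.0243  0.0237]
  y at far end per z: [np.float64(0.0558), np.float64(0.0556), np.float64(0.0557), np.float64(0.0557)]
cover up normal world [ 2.0e-04 -1.9e-03  1.0e+00]
top above TCP, world [0.5762 0.1786 0.105 ] origin z 0.067
t 16.28 pos [0.5755 0.1787 0.0319] zang -71.41 tilt [-0.0085  0.0026 -1.    ] toolmove [-0.0266 -0.0003  0.0001] turn 0.0016 F [ 0.5 -0.4 -0.2] w 0.0813
```

View pics/wrist20.png

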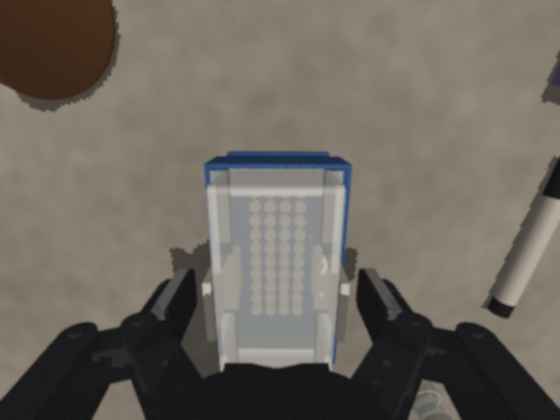

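The cover origin is at z 0.0670, against 0.0669 for latched. It is level, and both tabs are out and free of the fingers. I'll back off upward and check from above.

>>> {"api": "jog_arm", "payload": {
  "hand": [-0.9,-0.9,-1,-1,-1,-1,-1,-1,-1,-1,-1,-1],
  "offset": [
    [-0.004,0,0],
    [-0.008,0,0],
    [-0.01,0,0],
    [-0.015,0,0],
    [-0.015,0,0],
    [-0.02,0,0],
    [-0.02,0,0],
    [-0.02,0,0],
    [-0.02,-0.01,0],
    [-0.01,-0.01,0],
    [0,-0.01,0],
    [0,0,0]
  ],
  "turn": [0,0,0,0,0,0,0,0,0,0,0,0]
}}

```text
time: 17.28
ee_pos: [0.5478, 0.1679, 0.1897]
ee_rot: [0.572, 0.413, 0.576, -0.413]
contact_force: [-0.2, 0.3, -0.7]
gripper_width: 0.0853
```

>>> {"api": "jog_arm", "payload": {
  "hand": [-1,-1,-1,-1],
  "offset": [
    [0,0,0],
    [0,0,0],
    [0,0,0],
    [0,0,0]
  ],
  "turn": [0,0,0,0]
}}

```text
time: 17.62
ee_pos: [0.5475, 0.168, 0.189]
ee_rot: [0.572, 0.413, 0.576, -0.413]
contact_force: [0.8, -0.1, 0.1]
gripper_width: 0.0853
```

Run:
```python
from meas import *
shot('wrist',21); shot('side',21); shot('scene',21)
p,d,m,o=load('wrist',21)
v,u=np.where(d>.05); P=pts('wrist',m,o,np.c_[u,v],d)
n=np.hypot(P[:,0]-.5743,P[:,1]-.1785)<.075
t=P[n&(P[:,2]>.101)&(P[:,2]<.11)]; print('top',rect(t),t[:,2].mean().round(4))
c,*_=np.linalg.lstsq(np.c_[t[:,:2],np.ones(len(t))],t[:,2],rcond=None); print('slope',c.round(4))
rm=P[n&(abs(P[:,2]-.065)<.007)]; R_=rect(rm); print('rim',R_)
a=np.radians(R_[2]); ex=np.array([np.cos(a),np.sin(a)]);ey=np.array([-ex[1],ex[0]])
q=P[n][:,:2]-R_[0]/1000; X=q@ex*1e3;Y=q@ey*1e3;Z=P[n][:,2]
for s in (1,-1):
    k=(np.sign(Y)==s)&(abs(Y)>20)&(Z>.083)&(Z<.1005)&(abs(X)<16); print(s,k.sum(),np.percentile(Y[k],[2,50,98]).round(1))
k=(Z>.102)&(Z<.108); print('top X',np.percentile(X[k],[.3,99.7]).round(1),'Y',np.percentile(Y[k],[.3,99.7]).round(1))
```

```text
wrist 17.6167 [0.5475 0.168  0.189 ] zang -71.46 x [-0.0048  0.0046 -1.    ]
side 17.6667 [0.5475 0.168  0.1889] zang -71.46 x [-0.005   0.0044 -1.    ]
scene 17.7167 [0.5475 0.168  0.1889] zang -71.46 x [-0.005   0.0045 -1.    ]
top (array([575.3, 178.9]), array([113.7,  50.2]), 18.52) 0.105
slope [-0.0012  0.0013  0.1055]
rim (array([574.2, 177.9]), array([120.6,  71.3]), 18.47)
1 190 [27.5 28.8 31.5]
-1 187 [-30.3 -27.8 -26.4]
top X [-55.1  58.1] Y [-24.2  25.5]
```

View pics/wrist21.png

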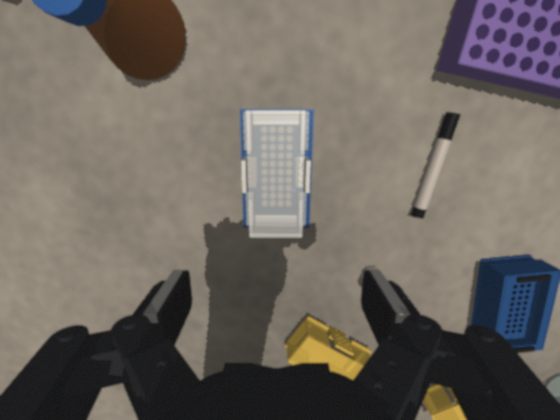

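View pics/side21.png

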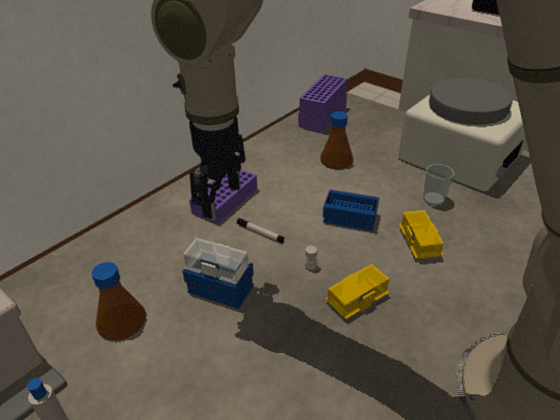

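The cover top is at 105.0 mm, so its origin is at 67.0 mm, 2.6 mm above the rim. A cover merely lying on the free seal would stand 4 mm above it. It is level within 0.002 rad, about 1.5 mm off centre, and both pads are out at ±31 mm. I'll hand the job in.

```bash
python3 -c "
from h import *
print(r.sign_off(), r.get_obs()['time'])"
```

```text
the job is handed in; nothing more can be done
the job is handed in; nothing more can be done
```

The cover is off the empty rack and, by my last measurements, latched on the full one. I handed the job in just after 17.7 s. `sign_off` gives no verdict, so this rests on my own checks.

**What I did:** I squeezed the two tabs in on the empty rack (49.6 mm between the fingers, 22 N grip) and carried the cover across. I lined it up over the full rack to within about 1 mm with the wrist depth camera. I then pushed it down to about 9 N at the wrist and let the tabs out while still pushing lightly.

**Last checks after backing away:**

| Check | Measured | Needed |
|---|---|---|
| Height of cover origin on rack_b | 67.0 mm, 2.6 mm above the rim | 47–70 mm; latched is 2.5 mm above the rim, merely lying is about 4 mm |
| Level | within 0.002 rad | 0.04 rad |
| Angle to the rack | about 0.05° | 0.06 rad (3.4°) |
| Distance from centre | about 1.5 mm | 6 mm |
| Tab pads | back out at about ±31 mm | in by under 2 mm |
| Gripper | open and clear | touches nothing |
| Bystanders | look unmoved in the pictures; not measured | moved under 20 mm |

**What disagreed or was not checked:**
- **TCP position:** the real fingertips stood about 40 mm behind the reported TCP. Both the wrist and side depth showed it, so I set the grasp height from the images.
- **Tool tilt:** the tool drifted up to 0.017 rad off vertical, which tilted the carried cover by about 0.025 rad. The cover levelled itself when it seated.
- **Seal force:** I could not measure the bearing force after letting go, so the latch is judged by the cover's height.

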